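Stand the casting flasks on their rubber bases

TASK

Get the casting flasks ready for filling: stand each of the four steel tubes upright in the round rubber base that fits its size, down on the base's floor inside the rim, with the bases flat on the bench. The solid steel anvil that looks much like a flask and the spirit lamp stay where they are.

Things in the scene. Friction and masses are not known exactly. Their poses are not given: they have to be found in the camera images.
- flask_32_center (a point): centre (on the axis, half-way up) of the 32 mm casting flask: a plain upright steel tube, open at both ends, outer diameter 32 mm, wall 4 mm, height 46 mm, about 0.13 kg (0.7 to 1.4 times); z along the tube, either end may be down. Grip it across the outside of its upper half, so that the fingertips stay clear of the rubber rim when it is set down
- flask_42_center (a point): centre (on the axis, half-way up) of the 42 mm casting flask: a plain upright steel tube, open at both ends, outer diameter 42 mm, wall 4 mm, height 54 mm, about 0.2 kg (0.7 to 1.4 times); z along the tube, either end may be down. Grip it across the outside of its upper half, so that the fingertips stay clear of the rubber rim when it is set down
- flask_52_center (a point): centre (on the axis, half-way up) of the 52 mm casting flask: a plain upright steel tube, open at both ends, outer diameter 52 mm, wall 4 mm, height 62 mm, about 0.29 kg (0.7 to 1.4 times); z along the tube, either end may be down. Grip it across the outside of its upper half, so that the fingertips stay clear of the rubber rim when it is set down
- flask_62_center (a point): centre (on the axis, half-way up) of the 62 mm casting flask: a plain upright steel tube, open at both ends, outer diameter 62 mm, wall 4 mm, height 70 mm, about 0.4 kg (0.7 to 1.4 times); z along the tube, either end may be down. Grip it across the outside of its upper half, so that the fingertips stay clear of the rubber rim when it is set down
- base_32: rubber base for the 32 mm flask: loose black round dish of outer diameter 52 mm, 12 mm high overall, floor 5 mm thick, inside the rim 42 mm wide (5 mm of play round its flask), with a small rubber cone (18 mm wide, top 16 mm above the bench) in its middle which goes up inside the tube. Origin: centre of the underside; z up
- base_42: rubber base for the 42 mm flask: loose black round dish of outer diameter 62 mm, 12 mm high overall, floor 5 mm thick, inside the rim 52 mm wide (5 mm of play round its flask), with a small rubber cone (18 mm wide, top 16 mm above the bench) in its middle which goes up inside the tube. Origin: centre of the underside; z up
- base_52: rubber base for the 52 mm flask: loose black round dish of outer diameter 72 mm, 12 mm high overall, floor 5 mm thick, inside the rim 62 mm wide (5 mm of play round its flask), with a small rubber cone (18 mm wide, top 16 mm above the bench) in its middle which goes up inside the tube. Origin: centre of the underside; z up
- base_62: rubber base for the 62 mm flask: loose black round dish of outer diameter 82 mm, 12 mm high overall, floor 5 mm thick, inside the rim 72 mm wide (5 mm of play round its flask), with a small rubber cone (18 mm wide, top 16 mm above the bench) in its middle which goes up inside the tube. Origin: centre of the underside; z up
- anvil_center (a point): centre (half-way up) of the round bench anvil: a SOLID steel cylinder, 50 mm diameter, 40 mm high, standing among the flasks; not a flask, to be left alone
- spirit_lamp: small spirit lamp of glass with violet filling and brass top, 60 mm diameter, 73 mm high, standing behind the work; origin: centre of its underside; to be left alone
Not all that is in view belongs to the job. What is shaped like the part that bears flask_62_center but red is not meant.

How it is judged:
By the outcome, as a careful person would: the job done as asked, in the order asked, and still so for the second after the job is handed in, with the robot touching nothing.
It also fails if it takes over 96 s, if anything falls off the work surface, if the arm or the gripper's body presses on something with over 40 N, if the wrist force passes 120 N, or if a joint passes its speed limit or range.

ROBOT

A 6-joint arm with a two-finger parallel gripper is mounted at the origin on a cart in front of the work surface, level with it; the furniture and walls round the work are solid. World frame = base frame: x ahead of the robot, y to its left, z up, the work surface at z = 0. Lengths are in m, angles in rad, forces in N, time in s.
With the tool pointing down it reaches from about 0.325 to 0.9 m from the base axis. Payload 6.1 kg.
Tool frame: the origin (TCP) lies at the very end of the fingers, on their centre line; the grasp point (between the pads) lies 19 mm behind it; z points along the fingers, x is the direction in which the jaws open and shut, and the axes are right-handed (so a half turn about z gives the same grasp; the last joint's range is limited). The gripper opens to 85 mm and grips with 20 to 120 N. Pads are 22 mm wide; open, the fingers measure 114 mm over their backs; the gripper's body (76 mm by 85 mm) begins 54 mm behind the grasp point. The pads swing forward as they close: fully open they stand 13 mm farther back than shut.
Start: joints at [-1.413, 0.22, 1.526, -0, 1.395, -0.126], TCP at [0.175, -0.6, 0.231] pointing down, gripper open.
Joint ranges: [-2.98, 2.98], [-0.91, 2.08], [0.09, 2.57], [-1.24, 4.39], [0.2, 2.65], [-2.68, 2.68]. Speed limits (rad/s): [2.57, 2.57, 3.01, 3.14, 3.14, 3.14].

INTERFACE

Orientations are given as a unit quaternion [x, y, z, w].
In Python, from cell import observe, grab_frame, camera_info, job_done gives the robot as it stands.
- The arm moves only by the tool jog_arm, never from a script. Its argument "rows" is a list of rows, each a list of 3 entries, a list of its own where there are three numbers: the turn, a rotation vector about the tool's x, y, z in degrees, then the shift along the tool's x, y, z in cm, then the gripper command: -1 is shut, 1 is fully open, values between are in proportion. A call has exactly 8 rows; each row is the pose to reach, as a shift and turn from the pose commanded when the call began, along the tool's axes at that moment; what a row does not reach only later rows make up. A row lasts 1/12 s, in which the tool goes at most 41.7 mm and 7.16 degrees, less where a joint would pass 70% of its speed; a pose out of reach is approached as far as the arm can. A call with a gripper value outside its range is refused whole. The fingers move at their own pace and stop on an object; "squeeze" is the grip in N (left out, the last holds). Time passes only in rows, so rows that repeat a pose let the fingers close, or fill a call up. It gives the time, the measured TCP pose, the force and the opening at its end, in the units of the state.
- observe(): the state, without advancing time (a new reading comes with each control period).
- grab_frame(name): name is "side" or "top" or "wrist"; returns the picture (384x512x3 uint8, red, green, blue); there is no depth.
- camera_info(name): a dict with "fovy" (degrees; the focal length in pixels is half the picture's height over the tangent of half this angle, whatever the lens; pixels are square), "cx", "cy" (the principal point, pixels), "view" (4x4, takes a point from world to camera coordinates); the wrist camera has in their place "T_tool_cam" (4x4, takes a point from camera to tool coordinates, whose origin is the TCP and whose axes are the tool frame's). Camera axes: x right, y down, z forward; pixel columns grow to the right and rows downward; lengths in m; the calibration is good to about 2 mm. A picture is of the moment at which its call begins: read the wrist's pose just before it. camera_info takes no time and is no camera call.
- job_done(): hands the job in, once; it reports no verdict.
The state is a dict: "clock": time; "joints": joint angles; "qvel": joint speeds; "effort": joint torques, N m; "tool_pos": TCP position; "tcp_rot": TCP orientation; "ft_force": force on the tool from outside, world axes, zero at the start; "moment": the same for the moment, N m; "finger_gap": finger opening in m.
Only numpy, scipy, OpenCV 4.12 (cv2) and the standard library are available. Lean on these libraries where they do the work, as an engineer would, in place of code of your own. Each camera call takes 0.05 s, during which the arm holds its last target.

## Working session

There is one attempt and no reset: what is moved stays moved. The work goes in short steps, Python scripts to look and compute and a tool call to move; the robot and the scene stay as the last step left them, time stands still between calls to the robot, and variables do not carry over. Pictures are saved under pics/ and viewed, and the job is handed in when it is done.

Besides the shell and the picture viewer there is one more tool, called after "Emit:" as a command line: name --argument value ..., lists and objects as JSON in quotes. jog_arm: Moves the arm, as the interface text tells. Its arguments: {"type":"object","properties":{"rows":{"type":"array"},"squeeze":{"type":"number"}},"required":["rows"]}

```bash
ls; mkdir -p pics
python3 - <<'E'
from cell import *
import cv2,json
s=observe();print(s)
for n in("side","top","wrist"):
    f=grab_frame(n);cv2.imwrite(f"pics/{n}0.png",f[:,:,::-1]);i=camera_info(n);print(n,i)
E
```

```text
pics
{'clock': 0.0, 'joints': array([-1.41310537e+00,  2.21243056e-01,  1.52764814e+00,  1.46893092e-08,
        1.39470415e+00, -1.26084057e-01]), 'qvel': array([ 1.53565254e-03,  2.50411238e-04,  3.57771501e-04, -2.94913205e-04,
       -1.14666513e-04,  7.65196578e-05]), 'effort': array([ 4.70121358e-04, -4.96899354e+01, -3.89395773e+01, -1.33455260e-04,
        1.09389590e-02,  1.62523895e-05]), 'tool_pos': array([ 0.17489551, -0.59937946,  0.23016917]), 'tcp_rot': array([ 7.99993870e-01, -6.00007337e-01, -7.19156523e-04, -6.96788074e-04]), 'ft_force': array([0.81646396, 0.28183506, 0.37041862]), 'moment': array([ 0.01721922, -0.01169812,  0.0252516 ]), 'finger_gap': 0.08540322028136914}
side {'fovy': 48.18815714575332, 'cx': 254.1787000888366, 'cy': 191.77977679435293, 'view': array([[-0.8174181 , -0.57587325, -0.01405897,  0.47055828],
       [-0.35221605,  0.51896439, -0.77885802,  0.23580244],
       [ 0.4558196 , -0.63170084, -0.62704269,  0.90731705],
       [ 0.        ,  0.        ,  0.        ,  1.        ]])}
top {'fovy': 53.1600197366238, 'cx': 261.6911751448415, 'cy': 200.9205091765523, 'view': array([[ 0.01283371, -0.99972958,  0.01939221, -0.00611562],
       [-0.99641668, -0.01440784, -0.08334396,  0.57414638],
       [ 0.08360082, -0.01825311, -0.99633214,  1.28116597],
       [ 0.        ,  0.        ,  0.        ,  1.        ]])}
wrist {'fovy': 68.26901755088376, 'cx': 257.3793600548749, 'cy': 188.29841316009907, 'T_tool_cam': array([[ 9.99999691e-01, -7.36449588e-04, -2.76008678e-04,
        -1.17830727e-03],
       [ 7.83404085e-04,  9.63712187e-01,  2.66942327e-01,
        -6.77773593e-02],
       [ 6.94033596e-05, -2.66942461e-01,  9.63712466e-01,
        -1.43231649e-01],
       [ 0.00000000e+00,  0.00000000e+00,  0.00000000e+00,
         1.00000000e+00]])}
```

View pics/side0.png

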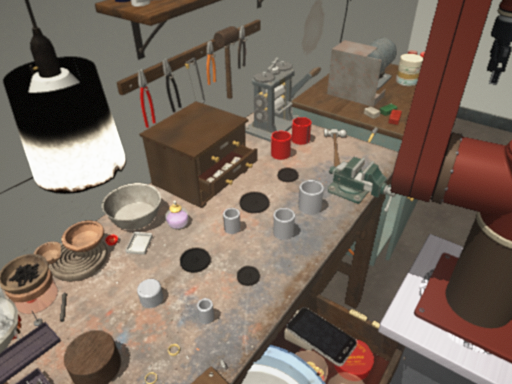

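View pics/top0.png

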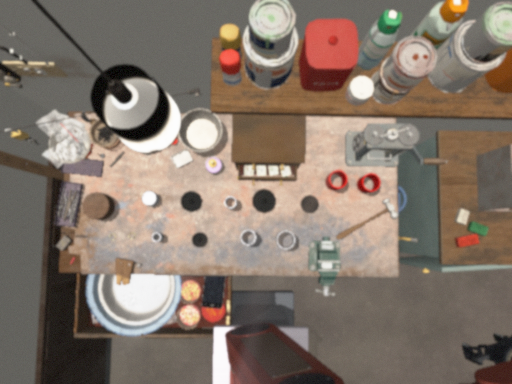

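View pics/wrist0.png

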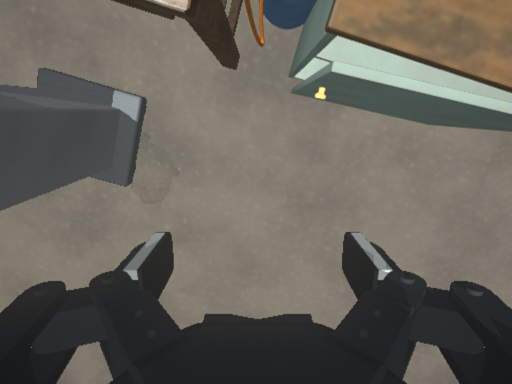

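Run:
```python
import cv2
t=cv2.imread('pics/top0.png');s=cv2.imread('pics/side0.png')
cv2.imwrite('pics/topc.png',cv2.resize(t[155:265,130:330],None,fx=4,fy=4,interpolation=cv2.INTER_CUBIC))
cv2.imwrite('pics/sidec.png',cv2.resize(s[155:335,130:335],None,fx=3.3,fy=3.3,interpolation=cv2.INTER_CUBIC))
```

```text
(no output)
```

View pics/topc.png

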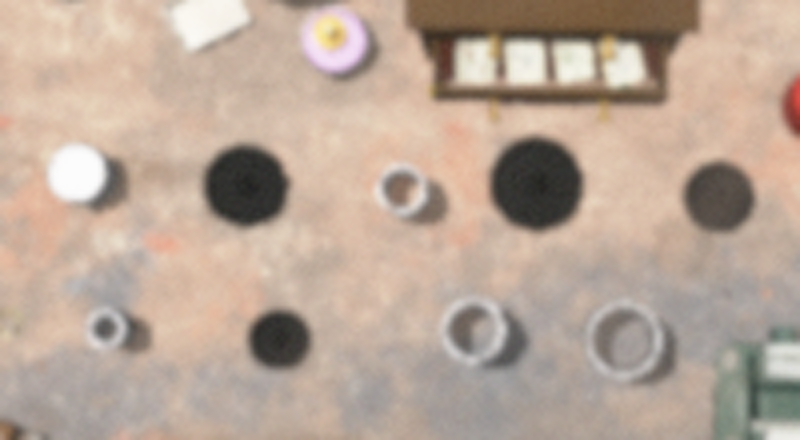

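View pics/sidec.png

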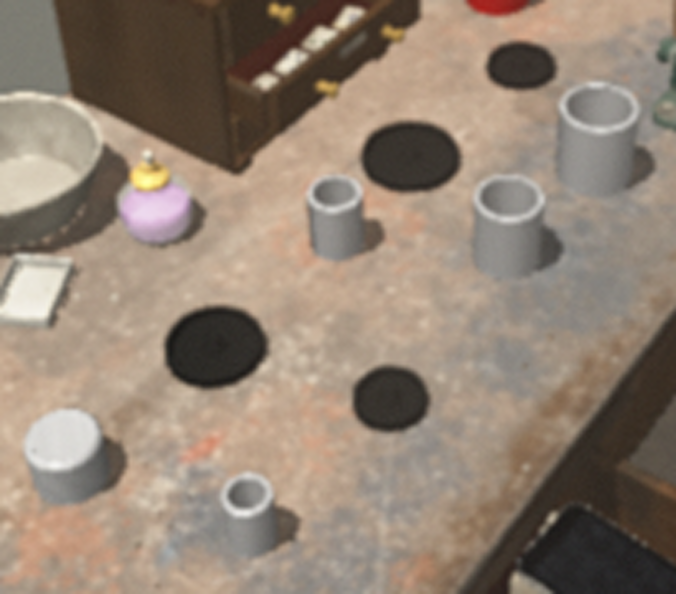

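```bash
cat > h.py <<'E'
import numpy as np,cv2
from scipy.spatial.transform import Rotation as R
from cell import *
def K(i):
    f=192/np.tan(np.radians(i['fovy']/2));return np.array([[f,0,i['cx']],[0,f,i['cy']],[0,0,1]])
def tool_T(s):
    T=np.eye(4);T[:3,:3]=R.from_quat(s['tcp_rot']).as_matrix();T[:3,3]=s['tool_pos'];return T
def view(n,s=None):
    i=camera_info(n)
    return (K(i), i['view'] if n!='wrist' else np.linalg.inv(tool_T(s)@i['T_tool_cam']))
def tri(views,pxs):
    A=[]
    for (k,V),p in zip(views,pxs):
        P=k@V[:3];A+= [p[0]*P[2]-P[0],p[1]*P[2]-P[1]]
    X=np.linalg.svd(np.array(A))[2][-1];return X[:3]/X[3]
def atz(v,p,z):
    k,V=v;d=V[:3,:3].T@np.linalg.inv(k)@np.array([p[0],p[1],1]);c=-V[:3,:3].T@V[:3,3]
    return c+d*(z-c[2])/d[2]
def proj(v,X):
    q=v[0]@(v[1][:3,:3]@X+v[1][:3,3]);return q[:2]/q[2]
E
python3 - <<'E'
from h import *
np.set_printoptions(precision=4,suppress=True)
vt,vs=view('top'),view('side')
D={'f32':((108,327),(247,493)),'f42':((404,190),(336,196)),'f52':((476,331),(509,200)),'f62':((626,340),(598,108)),
'b52':((246,185),(216,346)),'b62':((537,184),(411,155)),'b42':((719,196),(521,64)),'b32':((279,339),(391,398)),'anv':((78,174),(66,437))}
zt=dict(f32=.046,f42=.054,f52=.062,f62=.07,b52=.012,b62=.012,b42=.012,b32=.012,anv=.04)
for n,(a,b) in D.items():
    pa=(np.array(a)+.5)/4-.5+[130,155];pb=(np.array(b)+.5)/3.3-.5+[130,155]
    print(n,tri([vt,vs],[pa,pb]),atz(vt,pa,zt[n])[:2],atz(vs,pb,zt[n])[:2])
E
```

```text
f32 [0.4506 0.3493 0.0407] [0.4499 0.3474] [0.4484 0.3524]
f42 [0.5679 0.1065 0.0456] [0.5662 0.1053] [0.5627 0.1143]
f52 [0.4522 0.0448 0.0542] [0.4506 0.0437] [0.4492 0.0531]
f62 [ 0.4467 -0.0782  0.0634] [ 0.445  -0.0787] [ 0.4443 -0.0697]
b52 [0.5731 0.2449 0.0016] [0.5719 0.2429] [0.5663 0.2516]
b62 [ 0.5782 -0.0055  0.0031] [ 0.5763 -0.006 ] [0.5729 0.0036]
b42 [ 0.5695 -0.1635  0.0035] [ 0.5682 -0.1626] [ 0.5642 -0.1532]
b32 [0.4416 0.2131 0.0022] [0.4412 0.2113] [0.437  0.2199]
anv [0.5775 0.3798 0.0358] [0.5768 0.3784] [0.5748 0.382 ]
```

```bash
cat > plan.py <<'E'
import sys
from h import *
def plan(x,y,z,yaw,s=None):
    s=s or observe();T=tool_T(s)
    a=np.radians(yaw);xx=np.array([np.cos(a),np.sin(a),0]);zz=np.array([0,0,-1.]);G=np.column_stack([xx,np.cross(zz,xx),zz])
    d=T[:3,:3].T@(np.array([x,y,z])-T[:3,3])*100
    r=R.from_matrix(T[:3,:3].T@G).as_rotvec(degrees=True)
    return np.round(r,2),np.round(d,2)
if __name__=='__main__':
    s=observe();print('t',round(s['clock'],2),'pos',s['tool_pos'].round(4),'gap',round(s['finger_gap'],4),'F',s['ft_force'].round(1),'j',s['joints'].round(2))
    r,d=plan(*map(float,sys.argv[1:5]));print('rot',r.tolist(),'shift',d.tolist())
E
python3 plan.py .45 .1 .28 90
python3 - <<'E'
from h import *
# cabinet top height est: side corner front-top px vs top view
v=view('top'),view('side')
print(tri(v,[(304,161),(245,122)]),tri(v,[(233,162),(194,148)]))
E
```

```text
t 0.15 pos [ 0.1749 -0.5995  0.2305] gap 0.0852 F [-0.3 -0.3 -0.6] j [-1.41  0.22  1.53  0.    1.39 -0.13]
rot [-0.12, 0.0, -163.74] shift [-59.46, -46.0, -4.86]
[ 0.68970535 -0.12365598  0.15879963] [0.67867895 0.09463156 0.1939886 ]
```

Emit:
jog_arm --rows '[[[0,0,-7],[-3,-2.3,-1],1],[[0,0,-14],[-6.2,-4.8,-2],1],[[0,0,-21],[-9.4,-7.3,-3],1],[[0,0,-28],[-12.6,-9.8,-4],1],[[0,0,-35],[-15.8,-12.3,-5],1],[[0,0,-42],[-19,-14.8,-5],1],[[0,0,-49],[-22.2,-17.3,-5],1],[[0,0,-56],[-25.4,-19.6,-5],1]]' --squeeze 60

```text
clock: 0.82
tool_pos: [0.2924, -0.2994, 0.2813]
tcp_rot: [0.988, -0.151, 0.0, 0.0]
ft_force: [1.0, 0.5, -0.2]
finger_gap: 0.0857
```

```bash
python3 plan.py .45 .1 .28 90
```

```text
t 0.82 pos [ 0.2924 -0.2994  0.2813] gap 0.0857 F [ 1.   0.5 -0.2] j [-0.99 -0.33  1.96  0.    1.51 -0.68]
rot [0.04, -0.02, -107.41] shift [3.09, -42.82, 0.13]
```

Emit:
jog_arm --rows '[[[0,0,-7],[0.3,-4,0],1],[[0,0,-14],[0.6,-8,0],1],[[0,0,-21],[0.9,-12,0],1],[[0,0,-28],[1.2,-16,0],1],[[0,0,-35],[1.5,-20,0],1],[[0,0,-42],[1.8,-24,0],1],[[0,0,-49],[2.1,-28,0],1],[[0,0,-56],[2.4,-32,0],1]]'

```text
clock: 1.48
tool_pos: [0.4125, -0.0017, 0.2814]
tcp_rot: [0.944, 0.331, 0.0, 0.0]
ft_force: [0.8, -2.1, 0.0]
finger_gap: 0.0853
```

```bash
python3 plan.py .45 .1 .28 90
```

```text
t 1.48 pos [ 0.4125 -0.0017  0.2814] gap 0.0853 F [ 0.8 -2.1  0. ] j [-0.2  -0.34  1.97 -0.    1.51 -0.87]
rot [0.04, -0.01, -51.39] shift [9.27, -5.61, 0.14]
```

Emit:
jog_arm --rows '[[[0,0,-7],[2,-1.2,0],1],[[0,0,-14],[4,-2.4,0],1],[[0,0,-21],[6,-3.6,0],1],[[0,0,-28],[8,-4.8,0],1],[[0,0,-35],[9.3,-5.6,0],1],[[0,0,-42],[9.3,-5.6,0],1],[[0,0,-49],[9.3,-5.6,0],1],[[0,0,-51.4],[9.3,-5.6,0],1]]'

```text
clock: 2.15
tool_pos: [0.4505, 0.0983, 0.2809]
tcp_rot: [0.707, 0.708, -0.0, -0.0]
ft_force: [-0.6, 0.1, 0.3]
finger_gap: 0.0857
```

Run:
```python
from h import *
s=observe();print(s['tool_pos'],s['tcp_rot'],s['clock'])
f=grab_frame('wrist');cv2.imwrite('pics/w1.png',f[:,:,::-1]);np.save('w1.npy',np.r_[s['tool_pos'],s['tcp_rot']])
```

```text
[0.45050119 0.09826793 0.28087689] [ 7.06555819e-01  7.07657168e-01 -3.42445832e-04 -2.99311985e-04] 2.15
```

View pics/w1.png

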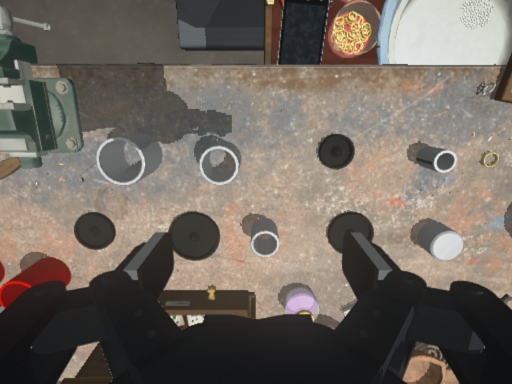

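```bash
cat > fit.py <<'E'
from h import *
from scipy.optimize import least_squares
def load(n):
    p=np.load(n+'.npy');s=dict(tool_pos=p[:3],tcp_rot=p[3:]);return cv2.imread(f'pics/{n}.png'),view('wrist',s)
def circ(v,x,y,z,r,n=72):
    t=np.linspace(0,2*np.pi,n,endpoint=False);return np.array([proj(v,np.array([x+r*np.cos(a),y+r*np.sin(a),z])) for a in t],np.float32)
def ring(img,v,x,y,z,r,sgn,w=5):
    """find edge offsets along radial for circle; LSQ update of x,y (z fixed)"""
    g=cv2.GaussianBlur(cv2.cvtColor(img,cv2.COLOR_BGR2GRAY),(0,0),.7).astype(np.float32)
    t=np.linspace(0,2*np.pi,90,endpoint=False)
    rs=np.arange(r-.012,r+.012,.0005);prof=[]
    for a in t:
        pts=np.array([proj(v,np.array([x+q*np.cos(a),y+q*np.sin(a),z])) for q in rs],np.float32)
        prof.append(cv2.remap(g,pts[:,0].reshape(1,-1),pts[:,1].reshape(1,-1),cv2.INTER_LINEAR)[0])
    return t,rs,np.array(prof)
def fitc(img,v,x,y,z,r,sgn,fr=True):
    R_=r
    for _ in range(4):
        t,rs,p=ring(img,v,x,y,z,r,sgn)
        g=np.gradient(p,axis=1)*sgn
        k=g.argmax(1);st=g.max(1);off=rs[k]
        A=np.c_[np.cos(t),np.sin(t),np.ones(len(t))];w=st>np.median(st)*.4
        for _ in range(8):
            c=np.linalg.lstsq(A[w],off[w],rcond=None)[0];res=np.abs(A@c-off);w=(res<max(.0015,np.median(res[w])*1.5))&(st>2)
        x+=c[0];y+=c[1]
    return x,y,c[2],w.mean()
F={32:.046,42:.054,52:.062,62:.07}
E
python3 - <<'E'
from fit import *
im,v=load('w1')
P={'f62':(121,161),'f52':(220,165),'f42':(265,243),'f32':(445,160),'b42':(95,230),'b62':(194,235),'b52':(350,232),'b32':(336,151)}
for n,p in P.items():
    d=int(n[1:])
    if n[0]=='f': z=F[d];r=d/2000;sg=-1
    else: z=.012;r=(d+20)/2000;sg=1
    x,y=atz(v,p,z)[:2]
    if n[0]=='f':
        o=fitc(im,v,x,y,z,r,-1);o2=fitc(im,v,x,y,z,r-.004,1)
        print(n,np.round(o,4),np.round(o2,4))
    else: print(n,np.round(fitc(im,v,x,y,z,r,1),4))
E
```

```text
f62 [ 0.4452 -0.0739  0.0305  0.9778] [ 0.4452 -0.0741  0.0268  0.9   ]
f52 [0.4517 0.0491 0.0254 1.    ] [0.4517 0.0489 0.0218 1.    ]
f42 [0.5671 0.1101 0.0204 1.    ] [0.5673 0.1101 0.0166 1.    ]
f32 [0.4488 0.3523 0.0154 1.    ] [0.4488 0.3524 0.0116 1.    ]
b42 [ 0.5658 -0.1571  0.0324  0.9667]
b62 [ 0.5746 -0.0017  0.0419  0.8778]
b52 [0.5686 0.2436 0.0365 0.6111]
b32 [0.4403 0.2138 0.0262 0.8778]
```

```bash
python3 - <<'E'
import cv2
t=cv2.imread('pics/w1.png')
cv2.imwrite('pics/w1c.png',cv2.resize(t[125:275,60:385],None,fx=2.4,fy=2.4,interpolation=cv2.INTER_CUBIC))
E
python3 plan.py .445 -.0 .20 90
```

```text
t 2.2 pos [0.4505 0.0981 0.2809] gap 0.0852 F [-0.5  0.1 -0.3] j [ 0.04 -0.21  1.87 -0.    1.49 -1.53]
rot [-0.04, 0.0, 0.01] shift [-9.81, -0.55, 8.09]
```

View pics/w1c.png

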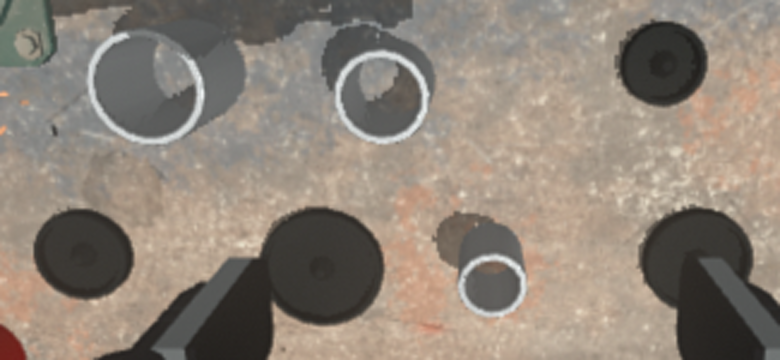

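Run:
```python
import cv2,numpy as np
t=cv2.imread('pics/w1.png');s=cv2.imread('pics/side0.png');o=cv2.imread('pics/top0.png')
a=cv2.resize(t[20:200,0:180],(400,400),interpolation=cv2.INTER_CUBIC)
b=cv2.resize(s[130:220,300:400],(400,360),interpolation=cv2.INTER_CUBIC)
c=cv2.resize(o[225:305,270:360],(400,355),interpolation=cv2.INTER_CUBIC)
im=np.zeros((400,800,3),np.uint8);im[:, :400]=a;im[:360,400:]=b
cv2.imwrite('pics/vise.png',im);cv2.imwrite('pics/visetop.png',c)
```

```text
(no output)
```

View pics/vise.png

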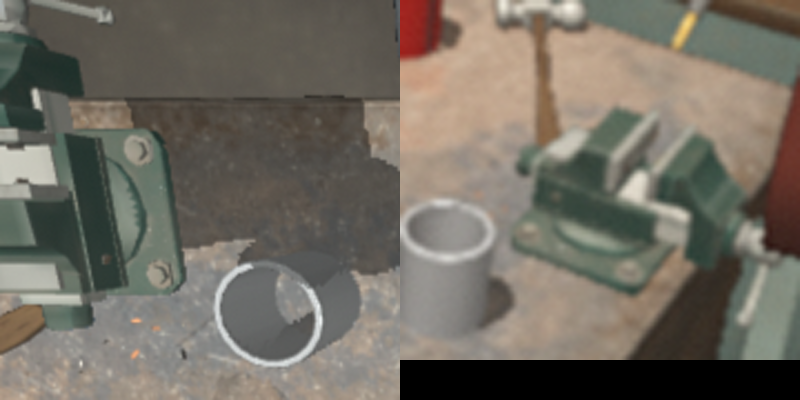

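View pics/visetop.png

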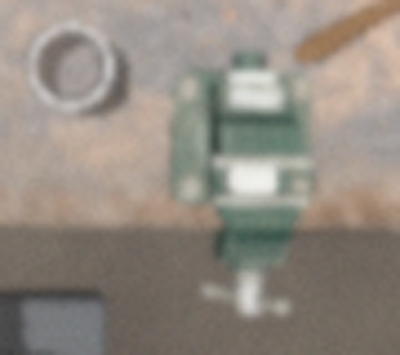

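Emit:
jog_arm --rows '[[[0,0,0],[-3,-0.2,1],1],[[0,0,0],[-7,-0.4,2],1],[[0,0,0],[-11,-0.5,4],1],[[0,0,0],[-15,-0.5,6],1],[[0,0,0],[-17.2,-0.5,8],1],[[0,0,0],[-17.2,-0.5,9],1],[[0,0,0],[-17.2,-0.5,9],1],[[0,0,0],[-17.2,-0.5,9],1]]'

```text
clock: 2.87
tool_pos: [0.4443, -0.0738, 0.1909]
tcp_rot: [0.71, 0.704, -0.0, -0.001]
ft_force: [-0.3, -0.4, 0.1]
finger_gap: 0.0856
```

Run:
```python
from fit import *
s=observe();print(s['tool_pos'],s['clock'])
f=grab_frame('wrist');cv2.imwrite('pics/w2.png',f[:,:,::-1]);np.save('w2.npy',np.r_[s['tool_pos'],s['tcp_rot']])
im,v=load('w2')
C={'f62':(.4452,-.0740),'f52':(.4517,.049),'b62':(.5746,-.0017),'b42':(.5658,-.1571)}
for n,(x,y) in C.items():
    d=int(n[1:])
    if n[0]=='f': print(n,np.round(fitc(im,v,x,y,F[d],d/2000,-1),4),np.round(fitc(im,v,x,y,F[d],d/2000-.004,1),4))
    else: print(n,np.round(fitc(im,v,x,y,.012,d/2000+.01,1),4))
```

```text
[ 0.44426841 -0.07383198  0.190946  ] 2.8667
f62 [ 0.4453 -0.074   0.0304  1.    ] [ 0.4455 -0.074   0.0268  0.7667]
f52 [0.452  0.0488 0.0252 1.    ] [0.4521 0.049  0.0218 1.    ]
b62 [ 0.5741 -0.0041  0.0427  0.6556]
b42 [ 0.5648 -0.1605  0.0327  0.7222]
```

View pics/w2.png

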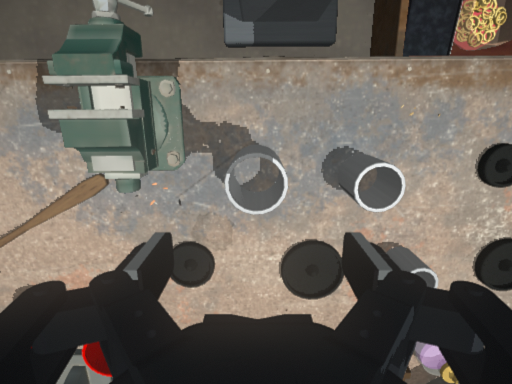

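```bash
python3 - <<'E'
from fit import *
C={'b62':(.5746,-.0027),'b42':(.5658,-.1587),'b52':(.5686,.2436),'b32':(.44,.214)}
for w in('w1','w2'):
    im,v=load(w)
    for n,(x,y) in C.items():
        d=int(n[1:])
        print(w,n,*[np.round(fitc(im,v,x,y,z,d/2000+.01,1),4) for z in(0,.006)])
t=cv2.imread('pics/w2.png');u=cv2.imread('pics/w1.png')
a=cv2.resize(t[225:310,270:355],(400,400),interpolation=cv2.INTER_CUBIC);b=cv2.resize(u[195:275,155:235],(400,400),interpolation=cv2.INTER_CUBIC)
cv2.imwrite('pics/d62.png',np.clip(np.hstack([a,b]).astype(float)*2,0,255).astype(np.uint8))
E
python3 plan.py .4453 -.074 .038 90
```

```text
w1 b62 [ 0.5802 -0.0046  0.043   0.8556] [ 0.5775 -0.0032  0.0424  0.8667]
w1 b42 [ 0.5715 -0.1642  0.0336  0.8556] [ 0.5688 -0.1605  0.0331  0.8667]
w1 b52 [0.573  0.2473 0.0367 0.6222] [0.5707 0.2454 0.0366 0.6   ]
w1 b32 [0.442  0.2171 0.0269 0.8667] [0.4411 0.2155 0.0266 0.8667]
w2 b62 [ 0.5813 -0.0016  0.0444  0.6556] [ 0.5778 -0.0028  0.0433  0.6667]
w2 b42 [ 0.5717 -0.1638  0.0339  0.7222] [ 0.5682 -0.1622  0.0333  0.7222]
w2 b52 [0.573  0.2489 0.037  0.3778] [0.5699 0.2434 0.0368 0.3556]
w2 b32 [0.4418 0.2171 0.0264 0.4889] [0.4405 0.2119 0.026  0.5   ]
t 2.92 pos [ 0.445  -0.0736  0.1919] gap 0.0851 F [ 0.9 -0.1 -0.4] j [-0.34 -0.18  2.01  0.    1.31 -1.9 ]
rot [0.03, -0.02, -0.35] shift [-0.04, 0.02, 15.39]
```

View pics/d62.png

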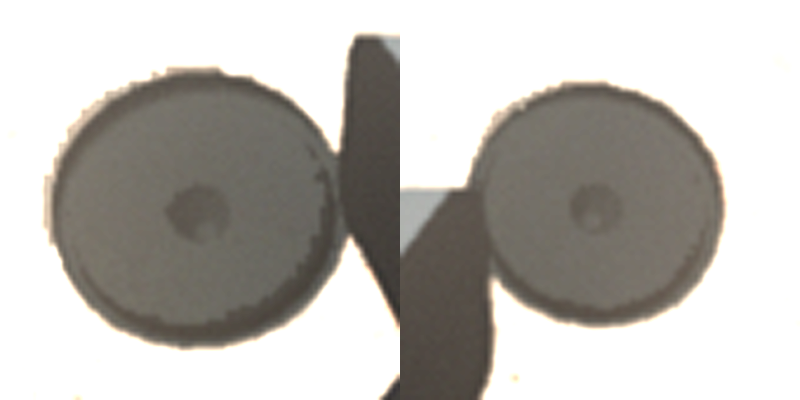

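```bash
cat >> fit.py <<'E'
def fitdish(im,v,x,y,d,h=.012,th=62,dbg=None):
    r=d/2000+.01
    g=cv2.GaussianBlur(cv2.cvtColor(im,cv2.COLOR_BGR2GRAY),(0,0),.6)
    m=(g<th).astype(np.uint8)
    cs=cv2.findContours(m,cv2.RETR_LIST,cv2.CHAIN_APPROX_NONE)[0]
    pts=np.vstack([c[:,0] for c in cs]).astype(np.float32)
    def hull(x,y): return cv2.convexHull(np.vstack([circ(v,x,y,0,r),circ(v,x,y,h,r)]))
    H=hull(x,y)
    def dist(p,P): return np.array([cv2.pointPolygonTest(P,(float(a),float(b)),True) for a,b in p])
    p=pts[np.abs(dist(pts,H))<9]
    f=lambda q:dist(p,hull(q[0]/1000,q[1]/1000))
    o=least_squares(f,[x*1000,y*1000],loss='soft_l1',f_scale=.5,diff_step=1e-3)
    rr=f(o.x);return o.x/1000,(np.abs(rr)<1).mean(),np.median(rr)
E
python3 - <<'E'
from fit import *
C={'b62':(.5757,-.0027),'b42':(.5668,-.1597),'b52':(.5696,.2436),'b32':(.44,.214)}
for w in('w1','w2'):
    im,v=load(w)
    for n,(x,y) in C.items():
        if w=='w2' and n in('b52','b32'):continue
        for th in(50,75): print(w,n,th,fitdish(im,v,x,y,int(n[1:]),th=th))
# cone top centres
v1=load('w1')[1];v2=load('w2')[1]
p2=np.array([206,215])*85/400+[270,225]-.4;p1=np.array([597,209])-[400,0];p1=p1*80/400+[155,195]-.4
print(tri([v1,v2],[p1,p2]),atz(v1,p1,.016),atz(v2,p2,.016))
E
```

```text
w1 b62 50 (array([ 0.5709293 , -0.00256753]), np.float64(0.3969465648854962), np.float64(0.6391184151641085))
w1 b62 75 (array([ 0.57873895, -0.0051671 ]), np.float64(0.4722222222222222), np.float64(0.6940181634809708))
w1 b42 50 (array([ 0.56231766, -0.16379618]), np.float64(0.2740740740740741), np.float64(2.5374461844852254))
w1 b42 75 (array([ 0.56782682, -0.15864166]), np.float64(0.18867924528301888), np.float64(1.6986250267391325))
w1 b52 50 (array([0.57732675, 0.24545666]), np.float64(0.3381294964028777), np.float64(1.0032836110534147))
w1 b52 75 (array([0.57428635, 0.24723444]), np.float64(0.47058823529411764), np.float64(0.7232443173683007))
w1 b32 50 (array([0.44492189, 0.21171903]), np.float64(0.1497005988023952), np.float64(3.5688728040144735))
w1 b32 75 (array([0.4413283 , 0.21440157]), np.float64(0.336734693877551), np.float64(1.1774209398149071))
w2 b62 50 (array([ 0.57843775, -0.00686431]), np.float64(0.16141732283464566), np.float64(3.234301534106314))
w2 b62 75 (array([ 0.57671955, -0.00092409]), np.float64(0.3258426966292135), np.float64(1.3164819482490513))
w2 b42 50 (array([ 0.56758358, -0.15599944]), np.float64(0.12626262626262627), np.float64(3.7454132752632776))
w2 b42 75 (array([ 0.56792196, -0.16312764]), np.float64(0.3524590163934426), np.float64(1.1290226621145982))
[ 0.57624539 -0.00137941  0.00965967] [5.73330052e-01 1.53233185e-04 1.60000000e-02] [ 0.57233215 -0.00275588  0.016     ]
```

Emit:
jog_arm --rows '[[[0,0,-0.3],[0,0,3],1],[[0,0,-0.3],[0,0,6.5],1],[[0,0,-0.3],[0,0,10],1],[[0,0,-0.3],[0,0,13],1],[[0,0,-0.3],[0,0,15],1],[[0,0,-0.3],[0,0,15.4],1],[[0,0,-0.3],[0,0,15.4],-1],[[0,0,-0.3],[0,0,15.4],-1]]' --squeeze 60

```text
clock: 3.58
tool_pos: [0.4463, -0.074, 0.039]
tcp_rot: [0.707, 0.707, 0.001, 0.001]
ft_force: [0.9, -1.0, 1.2]
finger_gap: 0.0637
```

```bash
python3 plan.py .576 -.002 .15 90
```

```text
t 3.58 pos [ 0.4463 -0.074   0.039 ] gap 0.0637 F [ 0.9 -1.   1.2] j [-0.34  0.05  2.12  0.    0.98 -1.91]
rot [0.14, 0.04, 0.03] shift [7.18, 13.0, -11.07]
```

Let the grip settle, then lift.

Emit:
jog_arm --rows '[[[0,0,0],[0,0,0],-1],[[0,0,0],[0,0,0],-1],[[0,0,0],[0,0,0],-1],[[0,0,0],[0,0,0],-1],[[0,0,0],[0,0,-2],-1],[[0,0,0],[0,0,-5],-1],[[0,0,0],[0,0,-8],-1],[[0,0,0],[0,0,-9],-1]]'

```text
clock: 4.25
tool_pos: [0.4476, -0.0751, 0.1325]
tcp_rot: [0.707, 0.707, 0.002, 0.004]
ft_force: [1.4, -0.1, -2.9]
finger_gap: 0.0592
```

```bash
python3 plan.py .576 -.002 .11 90
```

```text
t 4.25 pos [ 0.4476 -0.0751  0.1325] gap 0.0592 F [ 1.4 -0.1 -2.9] j [-0.34 -0.11  2.06  0.    1.18 -1.91]
rot [0.44, 0.16, -0.03] shift [7.32, 12.82, 2.33]
```

Run:
```python
from fit import *
s=observe();print(s['tool_pos'],s['tcp_rot'],s['finger_gap'])
f=grab_frame('wrist');cv2.imwrite('pics/w3.png',f[:,:,::-1]);np.save('w3.npy',np.r_[s['tool_pos'],s['tcp_rot']])
```

```text
[ 0.44761121 -0.07510532  0.13248531] [0.70730369 0.70689791 0.00177439 0.00369992] 0.05921462073738241
```

View pics/w3.png

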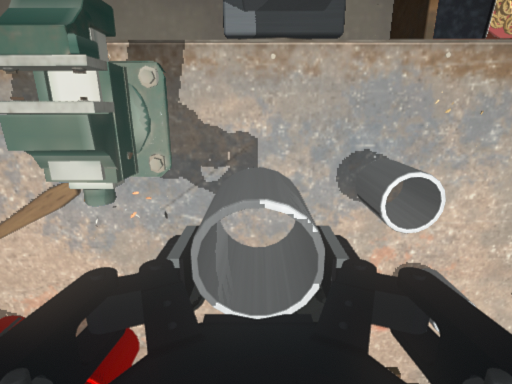

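```bash
cat > held.py <<'E'
from fit import *
def held(n,d,H,ztop):
    """rim centre in tool frame; ztop = height of rim above TCP"""
    im=cv2.imread(f'pics/{n}.png');i=camera_info('wrist')
    # make 'world' = tool frame with z flipped sign: use tool coords; circle plane z=-ztop
    V=np.linalg.inv(i['T_tool_cam']);v=(K(i),V)
    out=[]
    for z,r,sg in((-ztop,d/2000,-1),(-ztop,d/2000-.004,1)):
        out.append(np.round(fitc(im,v,0,0,z,r,sg),4))
    zb=-ztop+H
    out.append(('bottom inner',np.round(fitc(im,v,0,0,zb,d/2000-.004,1),4),np.round(fitc(im,v,0,0,zb,d/2000-.004,-1),4),[proj(v,np.array([0,s*(d/2000-.004),zb])).round(0) for s in(-1,1)]))
    return out
E
python3 -c "
from held import *
for o in held('w3',62,.07,.031): print(o)"
```

```text
[ 0.0013 -0.002   0.0298  0.9   ]
[ 3.000e-04 -4.400e-03  2.940e-02  4.222e-01]
('bottom inner', array([-0.0012, -0.0072,  0.0281,  0.2889]), array([ 1.300e-03, -3.000e-04,  2.630e-02,  4.556e-01]), [array([256., 174.]), array([256., 248.])])
```

```bash
python3 plan.py .5775 -.002 .13 90
```

```text
t 4.3 pos [ 0.4482 -0.0753  0.1328] gap 0.059 F [ 1.8 -0.4 -2.6] j [-0.34 -0.11  2.06  0.    1.18 -1.91]
rot [0.53, 0.19, -0.03] shift [7.34, 12.92, 0.37]
```

Emit:
jog_arm --rows '[[[0,0,0],[1.2,2.2,0],-1],[[0,0,0],[2.9,5.2,0],-1],[[0,0,0],[4.7,8.2,0],-1],[[0,0,0],[6.4,11.2,0],-1],[[0,0,0],[7.3,12.7,0],-1],[[0,0,0],[7.3,12.7,1],-1],[[0,0,0],[7.3,12.7,2],-1],[[0,0,0],[7.3,12.7,2],-1]]'

```text
clock: 4.97
tool_pos: [0.5683, -0.0011, 0.1028]
tcp_rot: [0.707, 0.707, -0.002, -0.003]
ft_force: [-1.0, 0.4, -5.0]
finger_gap: 0.0589
```

```bash
python3 plan.py .5775 -.002 .06 90;  python3 - <<'E'
from fit import *
s=observe()
f=grab_frame('wrist');cv2.imwrite('pics/w4.png',f[:,:,::-1]);np.save('w4.npy',np.r_[s['tool_pos'],s['tcp_rot']])
f=grab_frame('side');cv2.imwrite('pics/s4.png',cv2.resize(f[130:250,180:340,::-1],None,fx=4,fy=4))
E
```

```text
t 4.97 pos [ 0.5683 -0.0011  0.1028] gap 0.0589 F [-1.   0.4 -5. ] j [-0.14  0.22  1.78 -0.    1.15 -1.71]
rot [-0.43, -0.04, -0.03] shift [-0.1, 0.95, 4.27]
```

View pics/w4.png

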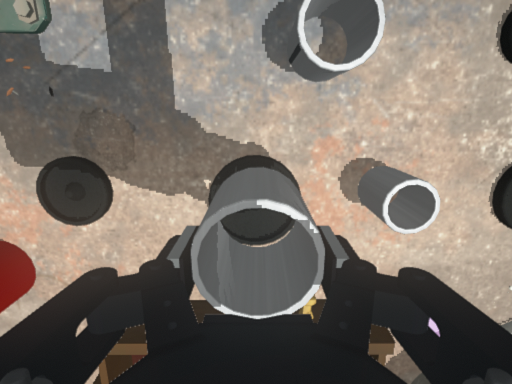

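View pics/s4.png

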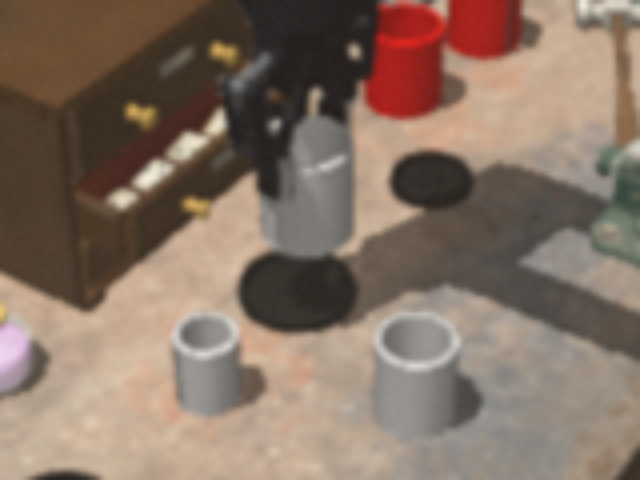

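Emit:
jog_arm --rows '[[[0,0,0],[0,0.4,1],-1],[[0,0,0],[0,0.4,2],-1],[[0,0,0],[0,0.4,3],-1],[[0,0,0],[0,0.4,3.8],-1],[[0,0,0],[0,0.4,4],-1],[[0,0,0],[0,0.4,4],-1],[[0,0,0],[0,0.4,4],-1],[[0,0,0],[0,0.4,4],-1]]'

```text
clock: 5.73
tool_pos: [0.5763, -0.0013, 0.0678]
tcp_rot: [0.707, 0.707, 0.0, 0.0]
ft_force: [0.5, -0.3, -4.2]
finger_gap: 0.0591
```

```bash
python3 plan.py .5775 -.002 .044 90;  python3 - <<'E'
from fit import *
s=observe()
f=grab_frame('wrist');cv2.imwrite('pics/w5.png',f[:,:,::-1]);np.save('w5.npy',np.r_[s['tool_pos'],s['tcp_rot']])
f=grab_frame('side');cv2.imwrite('pics/s5.png',cv2.resize(f[150:230,220:300,::-1],None,fx=6,fy=6))
E
```

```text
t 5.73 pos [ 0.5763 -0.0013  0.0678] gap 0.0591 F [ 0.5 -0.3 -4.2] j [-0.14  0.28  1.79  0.    1.08 -1.71]
rot [0.06, 0.01, -0.04] shift [-0.07, 0.12, 2.38]
```

View pics/w5.png

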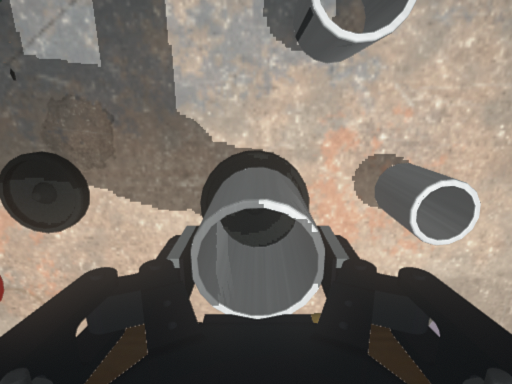

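View pics/s5.png

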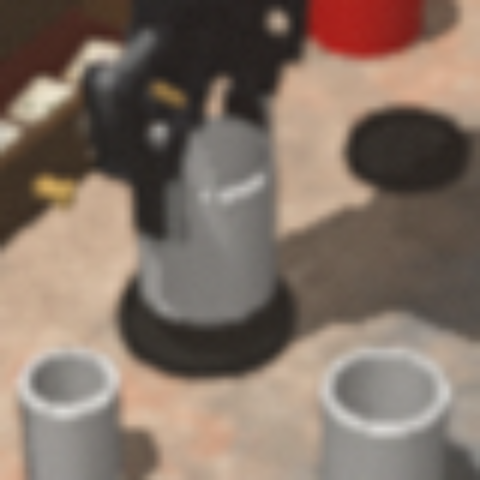

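Run:
```python
from fit import *
im,v=load('w5')
for z in(0,.012):
  print(z,atz(v,(254.5,150),z),atz(v,(202,190),z),atz(v,(307.5,190),z))
im,v=load('w4')
for z in(0,.012):
  print(z,atz(v,(255,155),z))
```

```text
0 [ 0.53760084 -0.00226815  0.        ] [ 0.56850705 -0.04303605  0.        ] [0.56861386 0.03862393 0.        ]
0.012 [ 0.53598272 -0.00213846  0.012     ] [ 0.56513134 -0.04058796  0.012     ] [0.56523208 0.03642814 0.012     ]
0 [ 0.53787086 -0.00186531  0.        ]
0.012 [ 0.53614347 -0.00176668  0.012     ]
```

Emit:
jog_arm --rows '[[[0,0,0],[-0.15,0.27,0.4],-1],[[0,0,0],[-0.15,0.27,0.8],-1],[[0,0,0],[-0.15,0.27,1.2],-1],[[0,0,0],[-0.15,0.27,1.6],-1],[[0,0,0],[-0.15,0.27,1.9],-1],[[0,0,0],[-0.15,0.27,2.1],-1],[[0,0,0],[-0.15,0.27,2.2],-1],[[0,0,0],[-0.15,0.27,2.2],-1]]'

```text
clock: 6.5
tool_pos: [0.5785, -0.0028, 0.0454]
tcp_rot: [0.707, 0.707, -0.0, -0.0]
ft_force: [-0.7, 0.3, -4.0]
finger_gap: 0.0593
```

```bash
python3 plan.py .579 -.003 .044 90;  python3 - <<'E'
from fit import *
s=observe()
f=grab_frame('wrist');cv2.imwrite('pics/w6.png',f[:,:,::-1])
f=grab_frame('side');cv2.imwrite('pics/s6.png',cv2.resize(f[150:230,220:300,::-1],None,fx=6,fy=6))
E
```

```text
t 6.5 pos [ 0.5785 -0.0028  0.0454] gap 0.0593 F [-0.7  0.3 -4. ] j [-0.14  0.32  1.79  0.    1.04 -1.71]
rot [-0.0, -0.0, -0.04] shift [-0.02, 0.05, 0.14]
```

View pics/s6.png

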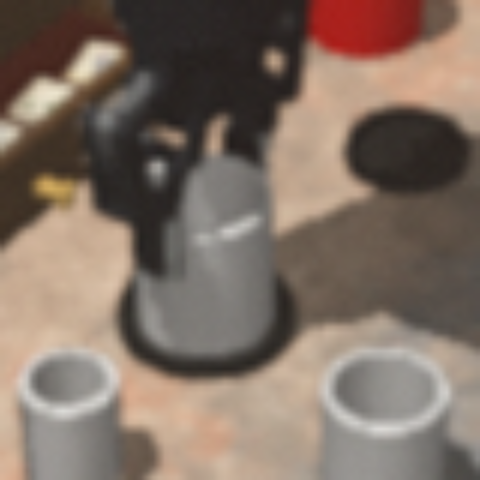

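View pics/w6.png

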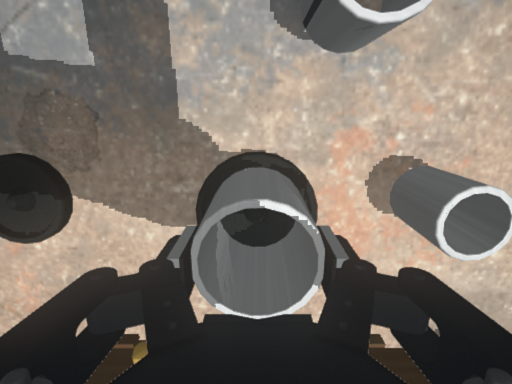

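Emit:
jog_arm --rows '[[[0,0,0],[0,0.03,0.1],-1],[[0,0,0],[0,0.03,0.2],-1],[[0,0,0],[0,0.03,0.25],-1],[[0,0,0],[0,0.03,0.25],-1],[[0,0,0],[0,0.03,0.2],1],[[0,0,0],[0,0.03,0.2],1],[[0,0,0],[0,0.03,0.2],1],[[0,0,0],[0,0.03,0.2],1]]'

```text
clock: 7.27
tool_pos: [0.5791, -0.0029, 0.0434]
tcp_rot: [0.707, 0.707, 0.0, 0.0]
ft_force: [0.1, 0.2, 0.2]
finger_gap: 0.0855
```

```bash
python3 plan.py .452 .049 .13 90
```

```text
t 7.27 pos [ 0.5791 -0.0029  0.0434] gap 0.0855 F [0.1 0.2 0.2] j [-0.14  0.32  1.79  0.    1.03 -1.71]
rot [0.04, 0.0, -0.04] shift [5.18, -12.71, -8.67]
```

Emit:
jog_arm --rows '[[[0,0,0],[0,0,-3],1],[[0,0,0],[0,0,-7],1],[[0,0,0],[0.5,-1.2,-10.5],1],[[0,0,0],[2,-5,-11],1],[[0,0,0],[3.5,-9,-11],1],[[0,0,0],[5.2,-12.7,-11],1],[[0,0,0],[5.2,-12.7,-9],1],[[0,0,0],[5.2,-12.7,-9],1]]'

```text
clock: 7.93
tool_pos: [0.4489, 0.0501, 0.1316]
tcp_rot: [0.707, 0.707, -0.001, -0.001]
ft_force: [-0.9, -0.3, -0.8]
finger_gap: 0.0853
```

```bash
cat > look.py <<'E'
import sys
from fit import *
s=observe();n=sys.argv[1]
f=grab_frame('wrist');cv2.imwrite(f'pics/{n}.png',f[:,:,::-1]);np.save(n+'.npy',np.r_[s['tool_pos'],s['tcp_rot']])
if len(sys.argv)>2:
    cx,cy=map(int,sys.argv[2:4])
    f=grab_frame('side');cv2.imwrite(f'pics/s{n}.png',cv2.resize(f[cy-40:cy+40,cx-40:cx+40,::-1],None,fx=6,fy=6))
E
python3 look.py w7; python3 plan.py .452 .049 .032 90
python3 - <<'E'
from fit import *
im,v=load('w7')
for n,x,y in((52,.452,.049),):print(np.round(fitc(im,v,x,y,F[n],n/2000,-1),4))
E
```

```text
t 7.98 pos [0.4505 0.0496 0.1326] gap 0.0856 F [-0.7 -0.3 -0.5] j [-0.06 -0.1   2.06 -0.    1.19 -1.64]
rot [-0.07, 0.0, 0.01] shift [-0.06, 0.17, 10.06]
[0.4517 0.049  0.0253 0.9444]
```

View pics/w7.png

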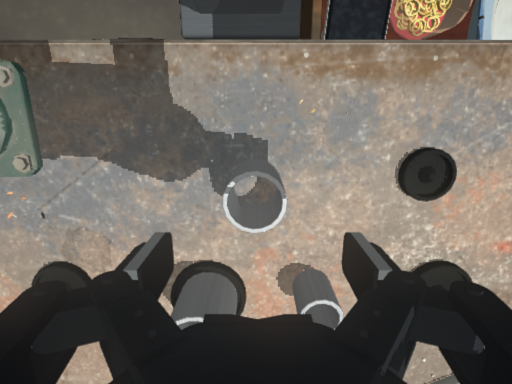

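Emit:
jog_arm --rows '[[[0,0,0],[-0.05,0.1,3],1],[[0,0,0],[-0.05,0.1,6.5],1],[[0,0,0],[-0.05,0.1,9],1],[[0,0,0],[-0.05,0.1,10],1],[[0,0,0],[-0.05,0.1,10],1],[[0,0,0],[-0.05,0.1,10],-1],[[0,0,0],[-0.05,0.1,10],-1],[[0,0,0],[-0.05,0.1,10],-1]]'

```text
clock: 8.65
tool_pos: [0.4548, 0.0485, 0.0352]
tcp_rot: [0.707, 0.707, 0.001, 0.001]
ft_force: [-0.5, -9.6, 6.7]
finger_gap: 0.0514
```

Emit:
jog_arm --rows '[[[0,0,0],[0,0,0],-1],[[0,0,0],[0,0,0],-1],[[0,0,0],[0,0,0],-1],[[0,0,0],[0,0,0],-1],[[0,0,0],[0,0,0],-1],[[0,0,0],[0,0,0],-1],[[0,0,0],[0,0,0],-1],[[0,0,0],[0,0,0],-1]]'

```text
clock: 9.32
tool_pos: [0.4549, 0.0485, 0.0357]
tcp_rot: [0.707, 0.707, 0.001, 0.002]
ft_force: [-1.4, -0.6, 5.0]
finger_gap: 0.0493
```

```bash
python3 plan.py .5725 .245 .12 90
```

```text
t 9.32 pos [0.4549 0.0485 0.0357] gap 0.0493 F [-1.4 -0.6  5. ] j [-0.07  0.06  2.11 -0.    0.97 -1.64]
rot [0.24, 0.03, -0.04] shift [19.65, 11.79, -8.39]
```

Emit:
jog_arm --rows '[[[0,0,0],[0,0,-2],-1],[[0,0,0],[0,0,-5.5],-1],[[0,0,0],[1,0.6,-8.5],-1],[[0,0,0],[4,2.4,-9],-1],[[0,0,0],[7.5,4.5,-9],-1],[[0,0,0],[11,6.6,-9],-1],[[0,0,0],[14.5,8.7,-9],-1],[[0,0,0],[17.5,10.5,-9],-1]]'

```text
clock: 9.98
tool_pos: [0.5592, 0.2263, 0.1246]
tcp_rot: [0.707, 0.707, 0.001, 0.0]
ft_force: [0.7, -0.9, -3.4]
finger_gap: 0.0487
```

Emit:
jog_arm --rows '[[[0,0,0],[1.5,1,0],-1],[[0,0,0],[2.1,1.3,1],-1],[[0,0,0],[2.1,1.3,2.5],-1],[[0,0,0],[2.1,1.3,4],-1],[[0,0,0],[2.1,1.3,5],-1],[[0,0,0],[2.1,1.3,5.5],-1],[[0,0,0],[2.1,1.3,5.5],-1],[[0,0,0],[2.1,1.3,5.5],-1]]'

```text
clock: 10.65
tool_pos: [0.5709, 0.2442, 0.0685]
tcp_rot: [0.708, 0.707, -0.0, -0.0]
ft_force: [0.6, 0.5, -3.2]
finger_gap: 0.049
```

```bash
python3 look.py w8 195 250; python3 plan.py .5725 .245 .0407 90
```

```text
t 10.75 pos [0.5718 0.2446 0.0695] gap 0.0488 F [ 0.2 -0.3 -3.3] j [ 0.28  0.37  1.66 -0.    1.11 -1.29]
rot [0.11, -0.03, -0.06] shift [0.04, 0.07, 2.88]
```

View pics/w8.png

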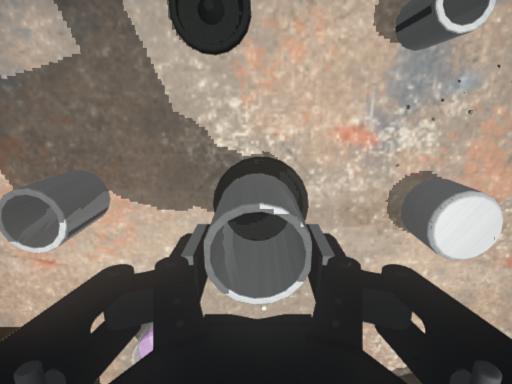

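View pics/sw8.png

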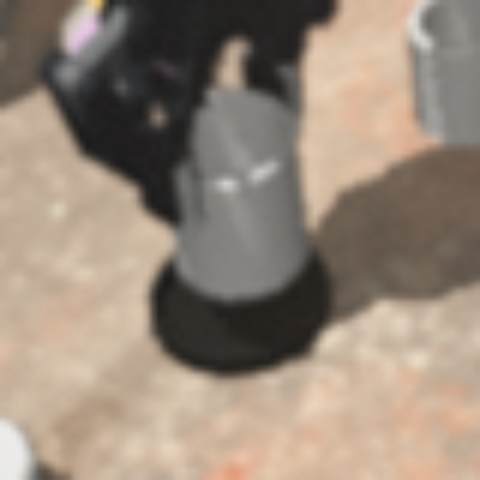

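```bash
cat > rel.py <<'E'
import sys
from held import *
def rel(n,d,ztop,l,r,row,fc,fr):
    im,v=load(n);p=np.load(n+'.npy')
    h=held(n,d,F[d],ztop);print('held rim in tool',h[0],h[1])
    yc=np.mean([atz(v,(l,row),.006)[1],atz(v,(r,row),.006)[1]])
    f=atz(v,(fc,fr),0);print('dish y',yc.round(4),'front col y',f[1].round(4),'dish x',(f[0]+d/2000+.01).round(4),'halfwidth',atz(v,(r,row),.006)[1]-yc)
    o=h[0];print('flask now x',(p[0]+o[1]).round(4),'y',(p[1]+o[0]).round(4))
E
python3 -c "
from rel import *
rel('w8',52,.062-.0357,214,308,200,260,156)
rel('w5',62,.031,202,307.5,195,254.5,150)"
```

```text
held rim in tool [0.0021 0.0018 0.0291 0.4556] [ 0.0016 -0.0028  0.0221  0.6111]
dish y 0.2482 front col y 0.2474 dish x 0.5728 halfwidth 0.03580240775023852
flask now x 0.5727 y 0.2463
held rim in tool [ 0.0012 -0.0023  0.0297  0.6556] [ 0.0013 -0.0013  0.0266  0.6333]
dish y -0.0022 front col y -0.0023 dish x 0.5786 halfwidth 0.03986276324938694
flask now x 0.574 y -0.0001
```

Emit:
jog_arm --rows '[[[0,0,0],[0.17,0.3,0.4],-1],[[0,0,0],[0.17,0.3,0.9],-1],[[0,0,0],[0.17,0.3,1.4],-1],[[0,0,0],[0.17,0.3,1.9],-1],[[0,0,0],[0.17,0.3,2.3],-1],[[0,0,0],[0.17,0.3,2.5],-1],[[0,0,0],[0.17,0.3,2.6],-1],[[0,0,0],[0.17,0.3,2.6],-1]]'

```text
clock: 11.42
tool_pos: [0.5737, 0.2463, 0.0418]
tcp_rot: [0.707, 0.707, -0.0, -0.0]
ft_force: [-1.0, 0.3, -4.1]
finger_gap: 0.0491
```

```bash
python3 look.py w9 195 250; python3 plan.py .5748 .2463 .0407 90
```

```text
t 11.52 pos [0.5741 0.2465 0.0424] gap 0.049 F [ 0.6 -0.  -2.6] j [ 0.28  0.42  1.66  0.    1.06 -1.29]
rot [0.01, -0.01, -0.04] shift [-0.02, 0.07, 0.17]
```

View pics/w9.png

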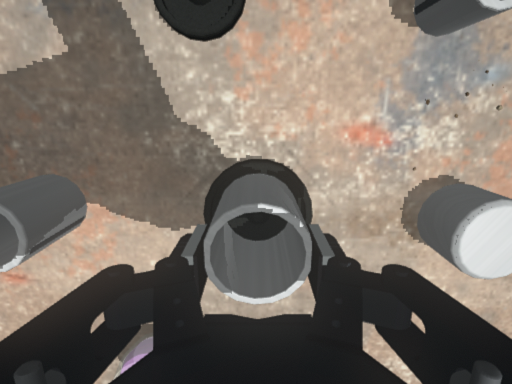

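View pics/sw9.png

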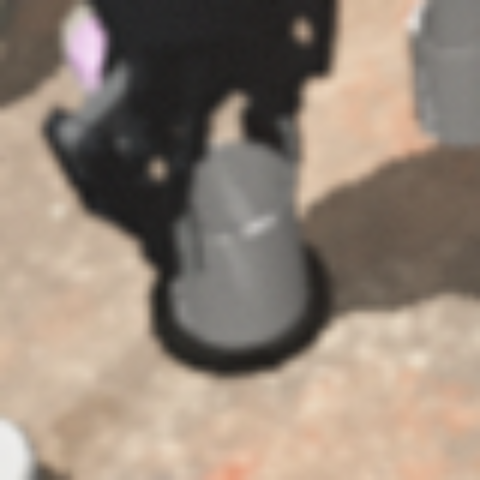

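Emit:
jog_arm --rows '[[[0,0,0],[0,0.05,0.1],-1],[[0,0,0],[0,0.05,0.2],-1],[[0,0,0],[0,0.05,0.25],-1],[[0,0,0],[0,0.05,0.25],-1],[[0,0,0],[0,0.05,0.2],1],[[0,0,0],[0,0.05,0.2],1],[[0,0,0],[0,0.05,0.2],1],[[0,0,0],[0,0.05,0.2],1]]'

```text
clock: 12.18
tool_pos: [0.5746, 0.2465, 0.0404]
tcp_rot: [0.707, 0.707, 0.0, 0.0]
ft_force: [0.5, -0.1, 0.3]
finger_gap: 0.0855
```

```bash
python3 plan.py .5682 .110 .13 90
```

```text
t 12.18 pos [0.5746 0.2465 0.0404] gap 0.0855 F [ 0.5 -0.1  0.3] j [ 0.28  0.42  1.66  0.    1.06 -1.29]
rot [0.02, -0.01, -0.04] shift [-13.65, -0.63, -8.96]
```

Emit:
jog_arm --rows '[[[0,0,0],[0,0,-3],1],[[0,0,0],[0,0,-7],1],[[0,0,0],[-1.5,0,-9.5],1],[[0,0,0],[-5.5,-0.3,-9.5],1],[[0,0,0],[-9.5,-0.6,-9.5],1],[[0,0,0],[-13.3,-0.6,-9.5],1],[[0,0,0],[-13.6,-0.6,-8.5],1],[[0,0,0],[-13.6,-0.6,-8],1]]'

```text
clock: 12.85
tool_pos: [0.5684, 0.1082, 0.12]
tcp_rot: [0.709, 0.706, 0.0, 0.0]
ft_force: [0.2, -0.0, -0.3]
finger_gap: 0.085
```

```bash
python3 look.py w10; python3 plan.py .568 .110 .026 90
python3 - <<'E'
from fit import *
im,v=load('w10')
for n,x,y in((42,.567,.110),):print(np.round(fitc(im,v,x,y,F[n],n/2000,-1),4),np.round(fitc(im,v,x,y,F[n],n/2000-.004,1),4))
E
```

```text
t 12.9 pos [0.5674 0.1096 0.1186] gap 0.0854 F [-0.9 -0.1 -1.9] j [ 0.05  0.22  1.75  0.    1.17 -1.51]
rot [-0.12, -0.02, -0.17] shift [0.04, 0.07, 9.26]
[0.5672 0.1102 0.0202 0.7556] [0.5674 0.1101 0.017  0.5778]
```

View pics/w10.png

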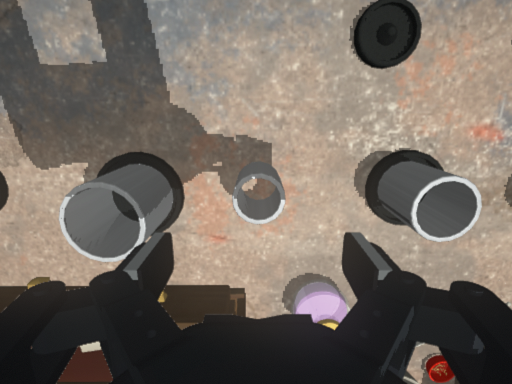

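Emit:
jog_arm --rows '[[[0,0,0],[0,0,3],1],[[0,0,0],[0,0,6.5],1],[[0,0,0],[0,0,8.7],1],[[0,0,0],[0,0,9.3],1],[[0,0,0],[0,0,9.3],1],[[0,0,0],[0,0,9.3],-1],[[0,0,0],[0,0,9.3],-1],[[0,0,0],[0,0,9.3],-1]]'

```text
clock: 13.57
tool_pos: [0.5701, 0.1109, 0.0295]
tcp_rot: [0.707, 0.707, 0.001, 0.001]
ft_force: [-0.2, 0.4, 0.1]
finger_gap: 0.0515
```

Emit:
jog_arm --rows '[[[0,0,0],[0,0,0],-1],[[0,0,0],[0,0,0],-1],[[0,0,0],[0,0,0],-1],[[0,0,0],[0,0,0],-1],[[0,0,0],[0,0,0],-1],[[0,0,0],[0,0,0],-1],[[0,0,0],[0,0,0],-1],[[0,0,0],[0,0,0],-1]]'

```text
clock: 14.23
tool_pos: [0.5699, 0.1105, 0.0296]
tcp_rot: [0.707, 0.707, 0.001, 0.001]
ft_force: [-1.1, -0.1, 5.7]
finger_gap: 0.0383
```

```bash
python3 plan.py .569 -.160 .15 90
```

```text
t 14.23 pos [0.5699 0.1105 0.0296] gap 0.0383 F [-1.1 -0.1  5.7] j [ 0.06  0.34  1.79  0.    1.01 -1.51]
rot [0.19, -0.02, -0.05] shift [-27.05, -0.03, -12.05]
```

Emit:
jog_arm --rows '[[[0,0,0],[0,0,-2],-1],[[0,0,0],[0,0,-6],-1],[[0,0,0],[0,0,-10],-1],[[0,0,0],[-1,0,-12.5],-1],[[0,0,0],[-4.5,0,-12.5],-1],[[0,0,0],[-8.5,0,-12.5],-1],[[0,0,0],[-12.5,0,-12.5],-1],[[0,0,0],[-16.5,0,-12.5],-1]]'

```text
clock: 14.9
tool_pos: [0.5681, -0.0559, 0.1533]
tcp_rot: [0.707, 0.707, 0.0, 0.001]
ft_force: [1.1, -0.6, -2.4]
finger_gap: 0.0385
```

Emit:
jog_arm --rows '[[[0,0,0],[-4,0,0],-1],[[0,0,0],[-8,0,0],-1],[[0,0,0],[-10.5,0,0],-1],[[0,0,0],[-10.5,0,3],-1],[[0,0,0],[-10.5,0,6],-1],[[0,0,0],[-10.5,0,8.5],-1],[[0,0,0],[-10.5,0,9],-1],[[0,0,0],[-10.5,0,9],-1]]'

```text
clock: 15.57
tool_pos: [0.5662, -0.1588, 0.0602]
tcp_rot: [0.707, 0.707, -0.001, -0.002]
ft_force: [-0.8, 0.4, -3.1]
finger_gap: 0.0387
```

```bash
python3 look.py w11 288 174; python3 plan.py .569 -.160 .0346 90
```

```text
t 15.67 pos [ 0.5691 -0.1598  0.0638] gap 0.0386 F [ 0.5 -0.1 -1.8] j [-0.41  0.31  1.75  0.    1.08 -1.98]
rot [0.1, 0.04, -0.03] shift [-0.01, -0.01, 2.92]
```

View pics/w11.png

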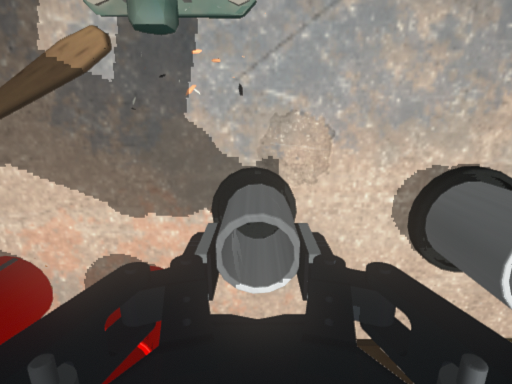

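View pics/sw11.png

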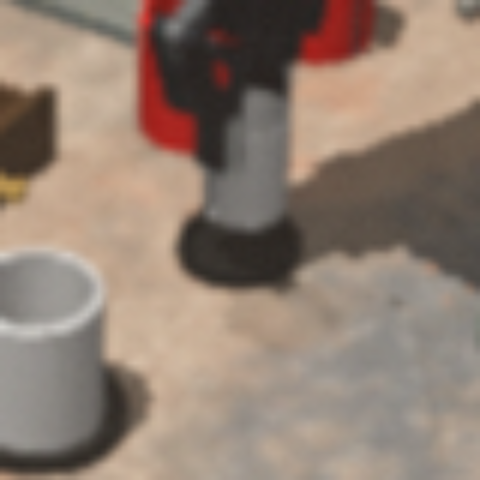

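```bash
python3 -c "
from rel import *
print([atz(view('top'),p,.07).round(3) for p in((337,181),(369,184))], atz(load('w1')[1],(18,294),.07))
rel('w11',42,.054-.0296,211,296,212,254,168)"
```

```text
[array([ 0.64 , -0.246,  0.07 ]), array([ 0.632, -0.352,  0.07 ])] [ 0.63890403 -0.24613124  0.07      ]
held rim in tool [ 0.0012 -0.0025  0.0203  0.7111] [ 0.0008 -0.0071  0.0219  0.3889]
dish y -0.1604 front col y -0.16 dish x 0.5704 halfwidth 0.03144391361278029
flask now x 0.5637 y -0.1576
```

Emit:
jog_arm --rows '[[[0,0,0],[-0.15,0.3,0.4],-1],[[0,0,0],[-0.15,0.3,0.9],-1],[[0,0,0],[-0.15,0.3,1.4],-1],[[0,0,0],[-0.15,0.3,1.9],-1],[[0,0,0],[-0.15,0.3,2.3],-1],[[0,0,0],[-0.15,0.3,2.5],-1],[[0,0,0],[-0.15,0.3,2.6],-1],[[0,0,0],[-0.15,0.3,2.6],-1]]'

```text
clock: 16.33
tool_pos: [0.5709, -0.161, 0.0359]
tcp_rot: [0.707, 0.707, -0.0, -0.0]
ft_force: [-0.3, 0.4, -2.4]
finger_gap: 0.0384
```

```bash
python3 look.py w12 288 174; python3 plan.py .572 -.161 .0346 90
```

```text
t 16.43 pos [ 0.5713 -0.1611  0.0364] gap 0.0387 F [ 0.4  0.2 -3. ] j [-0.41  0.36  1.75  0.    1.03 -1.98]
rot [0.01, 0.0, -0.04] shift [0.01, 0.07, 0.18]
```

View pics/w12.png

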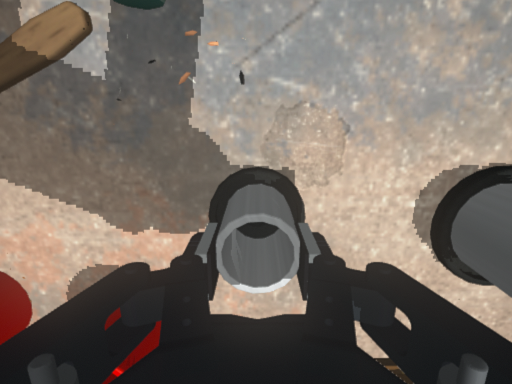

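View pics/sw12.png

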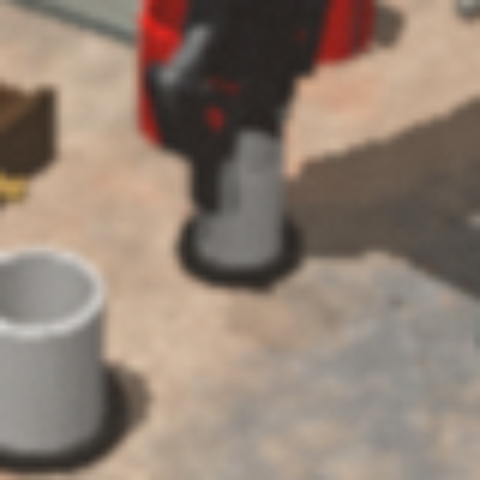

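Emit:
jog_arm --rows '[[[0,0,0],[0,0.05,0.1],-1],[[0,0,0],[0,0.05,0.2],-1],[[0,0,0],[0,0.05,0.25],-1],[[0,0,0],[0,0.05,0.25],-1],[[0,0,0],[0,0.05,0.2],0.5],[[0,0,0],[0,0.05,0.2],0.5],[[0,0,0],[0,0.05,0.2],0.5],[[0,0,0],[0,0.05,0.2],0.5]]'

```text
clock: 17.1
tool_pos: [0.5717, -0.1612, 0.0343]
tcp_rot: [0.707, 0.707, 0.0, 0.0]
ft_force: [-0.4, -0.0, 0.3]
finger_gap: 0.064
```

```bash
python3 plan.py .450 .352 .14 90
```

```text
t 17.1 pos [ 0.5717 -0.1612  0.0343] gap 0.064 F [-0.4 -0.   0.3] j [-0.41  0.36  1.75 -0.    1.03 -1.98]
rot [0.01, 0.01, -0.04] shift [51.31, -12.21, -10.58]
```

Emit:
jog_arm --rows '[[[0,0,0],[0,0,-3],0.5],[[0,0,0],[0,0,-7],0.5],[[0,0,0],[0,0,-11],0.5],[[0,0,0],[1,-0.2,-14],1],[[0,0,0],[5,-1.2,-14],1],[[0,0,0],[9,-2.1,-14],1],[[0,0,0],[13,-3.1,-14],1],[[0,0,0],[17,-4,-14],1]]'

```text
clock: 17.77
tool_pos: [0.5311, 0.0103, 0.1746]
tcp_rot: [0.708, 0.706, 0.0, 0.0]
ft_force: [0.1, 1.1, 0.2]
finger_gap: 0.0853
```

Emit:
jog_arm --rows '[[[0,0,0],[4,-0.9,0],1],[[0,0,0],[8,-1.9,0],1],[[0,0,0],[12,-2.8,0],1],[[0,0,0],[16,-3.8,0],1],[[0,0,0],[20,-4.7,0],1],[[0,0,0],[24,-5.7,0],1],[[0,0,0],[28,-6.7,0],1],[[0,0,0],[32,-7.6,0],1]]'

```text
clock: 18.43
tool_pos: [0.455, 0.3309, 0.1744]
tcp_rot: [0.707, 0.707, 0.0, 0.0]
ft_force: [1.9, -0.2, 0.4]
finger_gap: 0.0854
```

```bash
python3 look.py w13; python3 plan.py .450 .352 .12 90
```

```text
t 18.48 pos [0.4529 0.3375 0.1747] gap 0.0852 F [-4.   1.4  0.6] j [ 0.5   0.12  1.75  0.01  1.27 -1.08]
rot [-0.02, -0.3, 0.16] shift [1.42, -0.28, 5.48]
```

View pics/w13.png

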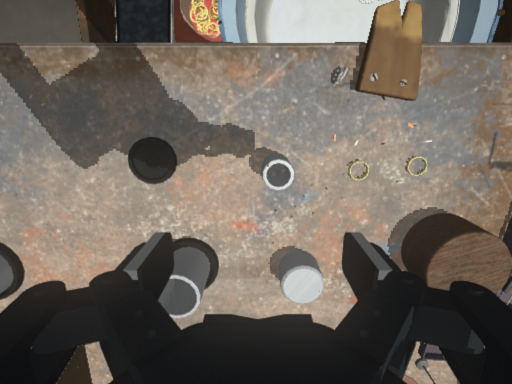

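Emit:
jog_arm --rows '[[[0,0,0],[0,0,1],1],[[0,0,0],[0,0,3],1],[[0,0,0],[0,0,5],1],[[0,0,0],[0,0,6],1],[[0,0,0],[0,0,6],1],[[0,0,0],[0,0,6],1],[[0,0,0],[0,0,6],1],[[0,0,0],[0,0,6],1]]'

```text
clock: 19.15
tool_pos: [0.4572, 0.3291, 0.1158]
tcp_rot: [0.708, 0.707, 0.001, 0.0]
ft_force: [-0.2, 0.6, 0.6]
finger_gap: 0.0855
```

```bash
python3 look.py w14; python3 plan.py .450 .352 .021 90
python3 - <<'E'
from fit import *
im,v=load('w14')
for n,x,y in((32,.449,.352),):print(np.round(fitc(im,v,x,y,F[n],n/2000,-1),4),np.round(fitc(im,v,x,y,F[n],n/2000-.004,1),4))
E
```

```text
t 19.2 pos [0.4571 0.3292 0.1158] gap 0.0854 F [-0.2  1.2 -0.5] j [ 0.48  0.18  1.8  -0.    1.16 -1.09]
rot [0.13, -0.07, -0.07] shift [2.27, -0.73, 9.48]
[0.4486 0.3523 0.0153 0.9556] [0.4443 0.3508 0.0159 0.4889]
```

Emit:
jog_arm --rows '[[[0,0,0],[2.3,-0.8,0],1],[[0,0,0],[2.3,-0.8,2.5],1],[[0,0,0],[2.3,-0.8,6],1],[[0,0,0],[2.3,-0.8,8.5],1],[[0,0,0],[2.3,-0.8,9.5],1],[[0,0,0],[2.3,-0.8,9.5],1],[[0,0,0],[2.3,-0.8,9.5],-1],[[0,0,0],[2.3,-0.8,9.5],-1]]'

```text
clock: 19.87
tool_pos: [0.4497, 0.3529, 0.0215]
tcp_rot: [0.707, 0.707, 0.002, 0.0]
ft_force: [0.3, 0.5, 0.5]
finger_gap: 0.0641
```

Emit:
jog_arm --rows '[[[0,0,0],[0,0,0],-1],[[0,0,0],[0,0,0],-1],[[0,0,0],[0,0,0],-1],[[0,0,0],[0,0,0],-1],[[0,0,0],[0,0,0],-1],[[0,0,0],[0,0,0],-1],[[0,0,0],[0,0,0],-1],[[0,0,0],[0,0,0],-1]]'

```text
clock: 20.53
tool_pos: [0.4492, 0.3526, 0.0212]
tcp_rot: [0.707, 0.707, 0.001, 0.0]
ft_force: [-1.2, -1.2, 5.9]
finger_gap: 0.0288
```

```bash
python3 plan.py .4425 .2145 .06 90
```

```text
t 20.53 pos [0.4492 0.3526 0.0212] gap 0.0288 F [-1.2 -1.2  5.9] j [ 0.53  0.34  1.82 -0.    0.99 -1.04]
rot [0.14, -0.07, -0.03] shift [-13.81, -0.65, -3.9]
```

Emit:
jog_arm --rows '[[[0,0,0],[0,0,-2],-1],[[0,0,0],[0,0,-5],-1],[[0,0,0],[-1,0,-7],-1],[[0,0,0],[-5,-0.4,-7],-1],[[0,0,0],[-9,-0.6,-7],-1],[[0,0,0],[-13,-0.6,-7],-1],[[0,0,0],[-13.8,-0.6,-6],-1],[[0,0,0],[-13.8,-0.6,-5],-1]]'

```text
clock: 21.2
tool_pos: [0.4427, 0.212, 0.0699]
tcp_rot: [0.709, 0.706, 0.001, 0.001]
ft_force: [0.0, 0.1, -1.3]
finger_gap: 0.0287
```

Emit:
jog_arm --rows '[[[0,0,0],[0,0,0.5],-1],[[0,0,0],[0,0,1],-1],[[0,0,0],[0,0,1.4],-1],[[0,0,0],[0,0,1.4],-1],[[0,0,0],[0,0,1.4],-1],[[0,0,0],[0,0,1.4],-1],[[0,0,0],[0,0,1.4],-1],[[0,0,0],[0,0,1.4],-1]]'

```text
clock: 21.87
tool_pos: [0.4422, 0.2143, 0.0556]
tcp_rot: [0.707, 0.707, 0.0, 0.0]
ft_force: [-0.2, 0.5, -1.5]
finger_gap: 0.0284
```

```bash
python3 look.py w15 248 270; python3 plan.py .4425 .2145 .0262 90
```

```text
t 21.97 pos [0.4421 0.2141 0.0556] gap 0.0286 F [-0.3 -0.4 -0.9] j [ 0.29  0.11  2.01  0.    1.02 -1.28]
rot [0.03, -0.01, -0.03] shift [0.04, 0.04, 2.94]
```

View pics/w15.png

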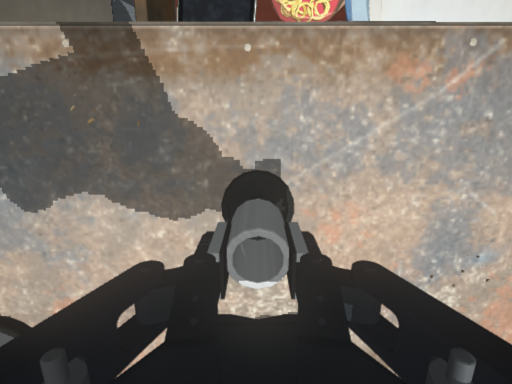

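View pics/sw15.png

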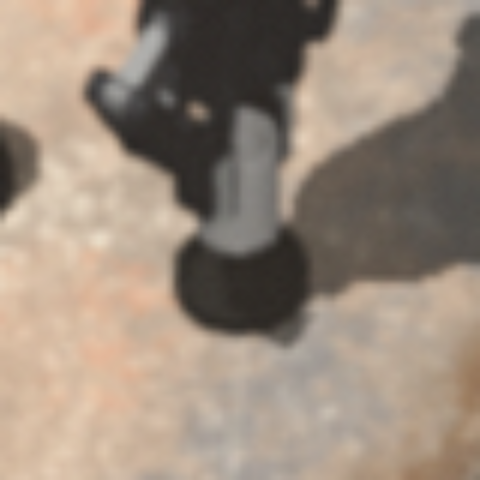

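```bash
python3 -c "
from rel import *
rel('w15',32,.046-.0212,221.5,293.5,203,257.5,169.5)"
```

```text
held rim in tool [ 1.20e-03 -3.00e-04  1.53e-02  6.00e-01] [1.200e-03 1.000e-04 1.200e-02 6.111e-01]
dish y 0.2156 front col y 0.2156 dish x 0.4418 halfwidth 0.02578701638972236
flask now x 0.4419 y 0.2155
```

Emit:
jog_arm --rows '[[[0,0,0],[0,0.05,0.4],-1],[[0,0,0],[0,0.05,0.9],-1],[[0,0,0],[0,0.05,1.4],-1],[[0,0,0],[0,0.05,1.9],-1],[[0,0,0],[0,0.05,2.3],-1],[[0,0,0],[0,0.05,2.6],-1],[[0,0,0],[0,0.05,2.7],-1],[[0,0,0],[0,0.05,2.7],-1]]'

```text
clock: 22.63
tool_pos: [0.4421, 0.2139, 0.0278]
tcp_rot: [0.707, 0.707, -0.0, -0.0]
ft_force: [-0.9, 0.0, -1.3]
finger_gap: 0.0287
```

```bash
python3 look.py w16 248 270; python3 plan.py .4425 .2143 .0262 90
```

```text
t 22.73 pos [0.4425 0.214  0.0284] gap 0.0288 F [-0.2  0.3 -1.5] j [ 0.29  0.16  2.02  0.    0.96 -1.28]
rot [0.01, -0.0, -0.04] shift [0.03, -0.0, 0.22]
```

View pics/w16.png

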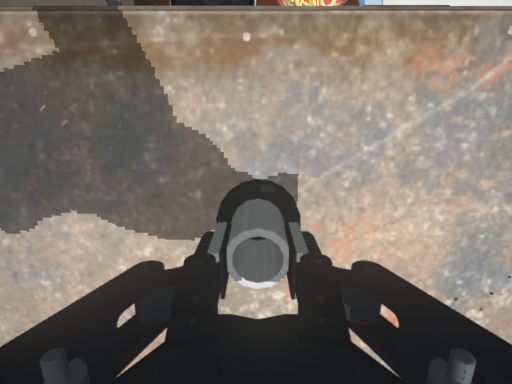

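View pics/sw16.png

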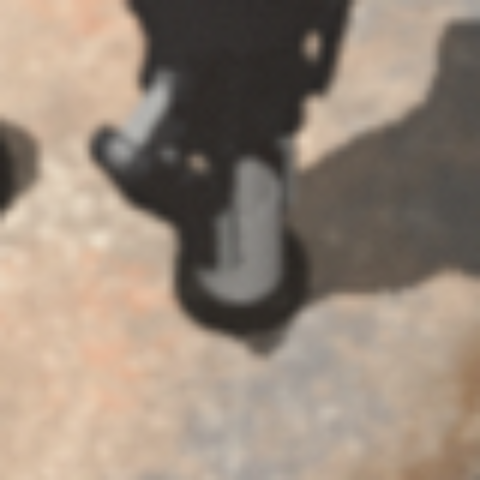

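Emit:
jog_arm --rows '[[[0,0,0],[0,0,0.1],-1],[[0,0,0],[0,0,0.2],-1],[[0,0,0],[0,0,0.25],-1],[[0,0,0],[0,0,0.25],-1],[[0,0,0],[0,0,0.15],1],[[0,0,0],[0,0,0.15],1],[[0,0,0],[0,0,0.15],1],[[0,0,0],[0,0,0.15],1]]'

```text
clock: 23.4
tool_pos: [0.4424, 0.214, 0.0268]
tcp_rot: [0.707, 0.707, 0.0, 0.0]
ft_force: [-1.7, 0.2, 0.6]
finger_gap: 0.0757
```

Emit:
jog_arm --rows '[[[0,0,0],[0,0,-3],1],[[0,0,0],[0,0,-7],1],[[0,0,0],[0,0,-11],1],[[0,0,0],[-3,0,-15],1],[[0,0,0],[-7,0,-19],1],[[0,0,0],[-10,0,-22],1],[[0,0,0],[-12,0,-24],1],[[0,0,0],[-12,0,-24],1]]'

```text
clock: 24.07
tool_pos: [0.4445, 0.0911, 0.2724]
tcp_rot: [0.708, 0.706, 0.003, 0.003]
ft_force: [2.1, -0.1, 1.3]
finger_gap: 0.0852
```

```bash
python3 look.py w17
python3 - <<'E'
from fit import *
f=grab_frame('side')[:,:,::-1];cv2.imwrite('pics/s17.png',cv2.resize(f[140:320,130:335],None,fx=3.3,fy=3.3,interpolation=cv2.INTER_CUBIC))
im,v=load('w17')
for n,x,y in((32,.442,.2155),(42,.57,-.160),(52,.5728,.248),(62,.577,-.003)):
    print(n,[np.round(fitc(im,v,x,y,F[n]+dz,n/2000,-1),4) for dz in(.005,.012)])
E
```

```text
32 [array([0.4421, 0.2151, 0.0153, 1.    ]), array([0.4408, 0.2127, 0.015 , 1.    ])]
42 [array([ 0.5694, -0.16  ,  0.0206,  0.8556]), array([ 0.5655, -0.1551,  0.0202,  0.8667])]
52 [array([0.5715, 0.2472, 0.0251, 0.3   ]), array([0.5766, 0.2408, 0.0335, 0.2889])]
62 [array([ 0.5782, -0.0017,  0.0306,  0.7667]), array([5.741e-01, 4.000e-04, 2.990e-02, 7.778e-01])]
```

View pics/w17.png

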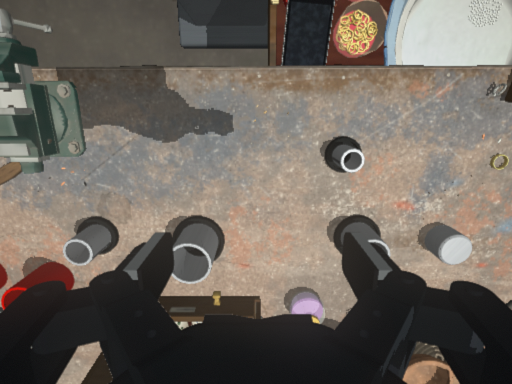

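View pics/s17.png

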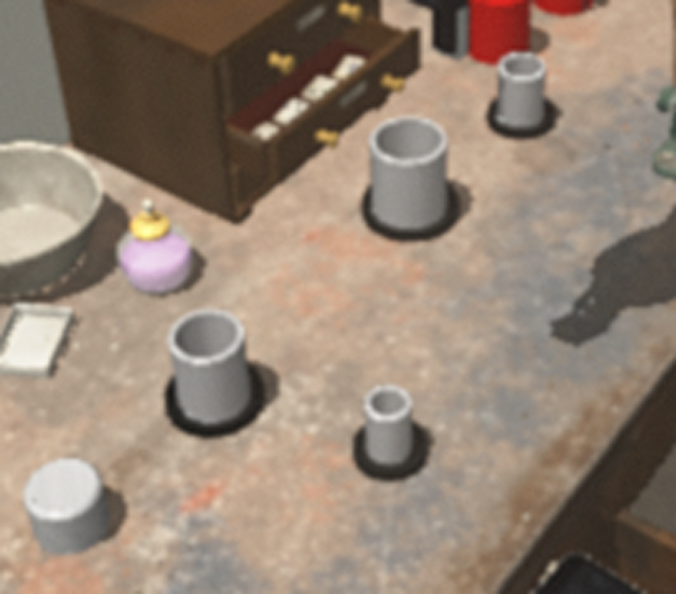

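Run:
```python
from fit import *
vt,vs=view('top'),view('side')
f=grab_frame('top')[:,:,::-1];cv2.imwrite('pics/t18.png',cv2.resize(f[155:265,130:330],None,fx=4,fy=4,interpolation=cv2.INTER_CUBIC))
W={32:(.4421,.2151),42:(.5694,-.16),52:(.5715,.2472),62:(.5782,-.0017)}
S={32:(388,402),42:(522,70),52:(207,337),62:(409,138)}
im,v=load('w17')
for n in W:
    x,y=W[n];pw=proj(v,np.array([x,y,F[n]+.005]));ps=(np.array(S[n])+.5)/3.3-.5+[130,140]
    print(n,F[n]+.005,tri([v,vs],[pw,ps]).round(4))
# same method, before: (w1 with side0)
im,v=load('w1')
for n,(x,y),s in((32,(.4488,.3523),(247,493)),(42,(.5672,.1101),(336,196)),(52,(.4517,.049),(509,200)),(62,(.4453,-.074),(598,108))):
    ps=(np.array(s)+.5)/3.3-.5+[130,155];print(n,F[n],tri([v,vs],[proj(v,np.array([x,y,F[n]])),ps]).round(4))
```

```text
32 0.051 [0.442  0.2152 0.0502]
42 0.059 [ 0.5758 -0.1704  0.0446]
52 0.067 [0.5714 0.2478 0.0649]
62 0.07500000000000001 [ 0.5776 -0.0017  0.0752]
32 0.046 [0.4486 0.3523 0.0458]
42 0.054 [0.5674 0.1098 0.0489]
52 0.062 [0.4523 0.0481 0.0568]
62 0.07 [ 0.4471 -0.0763  0.0645]
```

View pics/t18.png

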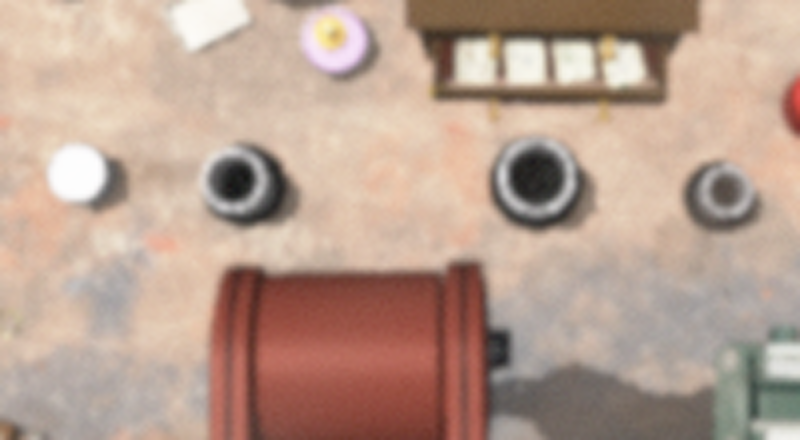

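Emit:
jog_arm --rows '[[[0,0,0],[-4,0.5,0],1],[[0,0,0],[-8,1,0],1],[[0,0,0],[-12,1.5,1],1],[[0,0,0],[-16,2,2],1],[[0,0,0],[-20,2,3],1],[[0,0,0],[-22,2,4],1],[[0,0,0],[-22,2,4],1],[[0,0,0],[-22,2,4],1]]'

```text
clock: 24.88
tool_pos: [0.4609, -0.125, 0.2236]
tcp_rot: [0.708, 0.706, -0.001, -0.003]
ft_force: [0.3, 0.8, -0.1]
finger_gap: 0.0851
```

Emit:
jog_arm --rows '[[[0,0,0],[0,6,2],1],[[0,0,0],[0,6,2],1],[[0,0,0],[0,6,2],1],[[0,0,0],[0,6,2],1],[[0,0,0],[0,6,2],1],[[0,0,0],[0,6,2],1],[[0,0,0],[0,6,2],1],[[0,0,0],[0,6,2],1]]'

```text
clock: 25.55
tool_pos: [0.522, -0.1258, 0.2074]
tcp_rot: [0.707, 0.707, 0.0, 0.0]
ft_force: [0.1, 0.4, -0.1]
finger_gap: 0.0851
```

```bash
python3 look.py w19
python3 - <<'E'
from fit import *
im,v=load('w19');print(np.load('w19.npy').round(3))
for n,x,y in((42,.57,-.160),(62,.578,-.002)):
    print(n,[np.round(fitc(im,v,x,y,F[n]+dz,n/2000,-1),4) for dz in(0,.005,.012)])
f=grab_frame('side')[:,:,::-1];cv2.imwrite('pics/s19.png',cv2.resize(f[135:215,230:330],None,fx=6,fy=6,interpolation=cv2.INTER_CUBIC))
E
```

```text
[ 0.522 -0.126  0.207  0.707  0.707  0.     0.   ]
42 [array([ 0.5713, -0.1606,  0.0206,  1.    ]), array([ 0.5693, -0.16  ,  0.0203,  1.    ]), array([ 0.5665, -0.1592,  0.0198,  1.    ])]
62 [array([5.807e-01, 3.000e-04, 3.090e-02, 6.889e-01]), array([ 0.5784, -0.0018,  0.0303,  0.6889]), array([ 0.5752, -0.0049,  0.0295,  0.6889])]
```

View pics/w19.png

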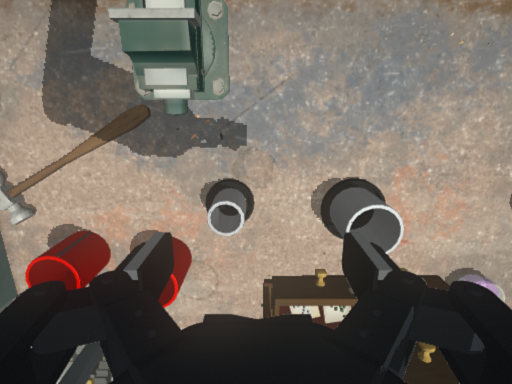

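View pics/s19.png

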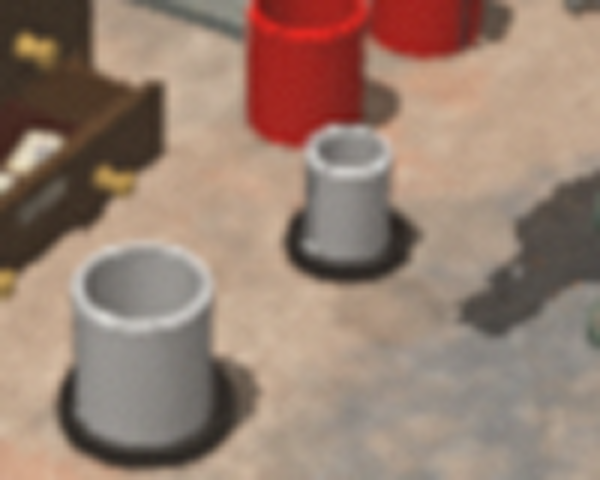

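Run:
```python
from fit import *
for w,L in(('w10',((52,.572,.247),(62,.578,-.002))),('w13',((52,.572,.247),)),('w17',((32,.442,.215),))):
    im,v=load(w)
    for n,x,y in L: print(w,n,[np.round(fitc(im,v,x,y,F[n]+dz,n/2000,-1),4) for dz in(0,.005,.012)])
```

```text
w10 52 [array([0.5739, 0.2511, 0.0258, 1.    ]), array([0.5722, 0.2476, 0.0252, 1.    ]), array([0.5695, 0.2427, 0.0243, 1.    ])]
w10 62 [array([ 0.5804, -0.0044,  0.0312,  0.6667]), array([ 0.5782, -0.0015,  0.0303,  0.7   ]), array([0.5755, 0.0027, 0.0292, 0.6778])]
w13 52 [array([0.5837, 0.2542, 0.0263, 0.3222]), array([0.5808, 0.2554, 0.0263, 0.3667]), array([0.5744, 0.2586, 0.0256, 0.3111])]
w17 32 [array([0.4429, 0.2167, 0.0155, 1.    ]), array([0.4421, 0.215 , 0.0153, 1.    ]), array([0.4408, 0.2127, 0.015 , 1.    ])]
```

Emit:
jog_arm --rows '[[[0,0,0],[4,-3,-1],1],[[0,0,0],[8,-6,-2],1],[[0,0,0],[12,-8,-3],1],[[0,0,0],[16,-8,-3],1],[[0,0,0],[19,-8,-3],1],[[0,0,0],[19,-8,-3],1],[[0,0,0],[19,-8,-3],1],[[0,0,0],[19,-8,-3],1]]'

```text
clock: 26.32
tool_pos: [0.4424, 0.0637, 0.237]
tcp_rot: [0.707, 0.707, -0.0, 0.0]
ft_force: [0.2, -0.6, 0.1]
finger_gap: 0.0854
```

```bash
python3 look.py w20
python3 - <<'E'
from fit import *
im,v=load('w20')
for n,x,y in((32,.442,.215),(52,.572,.247)): print(n,[np.round(fitc(im,v,x,y,F[n]+dz,n/2000,-1),4) for dz in(0,.005,.012)])
E
```

```text
32 [array([0.443 , 0.2173, 0.0155, 1.    ]), array([0.442 , 0.215 , 0.0153, 1.    ]), array([0.4407, 0.2118, 0.0149, 1.    ])]
52 [array([0.5786, 0.2475, 0.0295, 0.4111]), array([0.5754, 0.2447, 0.029 , 0.4111]), array([0.5709, 0.2407, 0.0283, 0.4111])]
```

View pics/w20.png

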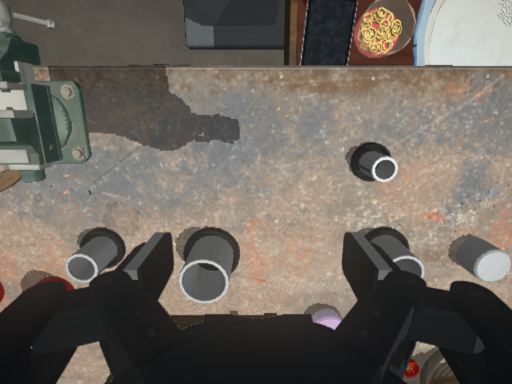

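```bash
python3 -c "
from cell import *
print(job_done())"
```

```text
the job is handed in; nothing more can be done
None
```

All four casting flasks (32, 42, 52 and 62 mm) now stand upright in their matching rubber bases, and I handed the job in at about 26 s. I did not move the anvil, the lamp or the red decoys.

**Last checks**
- **32, 42 and 62 mm:** two wrist views from different places put the top rims where a flask on the 5 mm base floor should be, to about 0.3 mm. The centres were within about 1.5 mm of the base centres.
- **52 mm:** one clean wrist view agreed with a seated flask. Later views of it were blocked by a finger, so those fits are not usable.
- **Side and top views:** all four flasks look upright inside their rims. No force above about 10 N showed in any reading.

**Check that disagreed:** a height worked out from the wrist and side pictures came out about 14 mm low for the 42 mm flask. Its position shifted by about 10 mm too, so I think the side pixel I picked by hand was wrong. A closer second wrist view agreed with the flask being seated.

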